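# Wedge the heel jig's sprung catch open and move the block heel into the heel tray

## Task

Take the finished block heel out of the heel jig: the jig's sprung catch snaps shut as soon as it is let go, so first push the hardwood wedge from the tool block point down, all the way home, into the gap between the jig's green bridge and the catch's red upright lug, let go of it and leave it there so that the jig stays open. Then draw the heel back from under the jig's fixed lip, lift it out and stand it on the yellow card in the empty compartment of the heel tray, black face up and flat face to the tray's front like its neighbours (its walls leave no room for fingers beside a heel, only before and behind it). Set it down, do not drop it, and leave the other heels and everything else on the bench where they are.

Things in the scene. Friction and masses are not known exactly. Their poses are not given: they have to be found in the camera images.
- heel_jig: Green cast jig, fixed; base plate 240 x 110 x 12 mm, from x = -75 to +165. Origin on the bench under the heel's place; x from the fixed lip to the spring. The heel stands on the plate (z = 12) between bright cheeks 8 mm high (y = +-30 to 36.5). Above them its sides (+-y) are free to grip from above. Green bridge, top z = 92, at x = 64 to 78; spring post at x = 146 to 160.
- lip_edge (a point): Middle of the lower edge of the jig's fixed lip (jig x = -28.5, z = 61.5 mm). Lip and post (32 mm wide, up to z = 68) stand at the heel's flat front, the post's face at x = -33: the lip covers 3.5 mm of the heel's top. So with the catch wedged open the heel must first be drawn 4 to 10 mm along the jig's +x (6.5 best), then lifted.
- catch (a joint): Travel in m of the sprung catch along jig +x. 0 = shut: jaw at the heel's back (jig x = 32.5), its tongue (underside z = 61.5, to jig x = 27.5) 4.5 mm over the heel's top. Grows as the catch is pushed back, to 0.019 at most. The spring shuts it with 6 N at 0 and 10 N at 0.015. With the wedge home it stands at about 0.015; 0.012 is enough to take out the heel.
- catch_lug (a point): Middle of the top edge, towards the bridge, of the catch's red upright lug (36 mm wide, 12 mm thick, top z = 92 mm); moves with the catch. At jig x = 87 mm when shut.
- gap_top (a point): Fixed point of the jig at jig x = 82.5, y = 0, z = 92 mm: middle of the mouth of the gap between the bridge's rear face (jig x = 78, 70 mm wide) and the red lug (x = 87 when shut), so 9 mm wide. The gap is 66 mm deep; its floor is the catch's bar at z = 26 mm.
- wedge: Pale wooden wedge, 120 long, 30 wide (y = +-15, parallel: grip there), 60 g. Origin: middle of the point's edge, on the flat face; z from point to butt. Flat face x = 0; sloped face x = 4.5 at the point, +0.295 per mm of z, 26.6 from z = 75 to the butt. Home: flat face to the bridge, point at the floor, z = 26. Driving: 5 to 15 N, rising sharply at the floor; then friction holds it.
- tool_block: Dark wooden block, fixed, 100 x 70 x 58 mm, origin under its centre. The wedge stands point down in its middle slot (50 mm deep, 1.5 to 3 mm play, wedge x along block x); 70 mm of it stand clear. It leans by up to 0.1 rad. Two awl handles, 17 mm thick, rise 32 mm above the top at (x, y) = (-36, -18), (-36, 16).
- heel: Block heel, black and white print, black top; loose, 64 mm (x) by 54 mm (y), 48 mm high, about 140 g. Origin under its centre, z up. Flat front (breast) at x = -32; back rounded, ending in a flat 20 mm wide at x = +32; straight sides y = +-27 from x = -32 to +6. It starts in the jig, x along the jig's x. Bench 50 mm all round (x, y) = (435, 70) mm from the robot's base is always free.
- heel_breast (a point): Centre of the heel's flat front face, 24 mm above its underside.
- heel_tray: Blue tray, fixed, 170 (x) by 206 mm (y), floor 6 mm thick. Origin under its centre; its front (-x) looks to the robot. Three compartments at y = -67, 0, +67, each 62 wide, 160 long. Walls between and beside them are 76 mm high, so no finger fits beside a heel; front and back walls 24 mm. Two hold a heel, flat face to the front.
- order_card: Yellow card 60 x 50 x 1 mm, fixed on the tray's floor (z = 6 mm) in the middle of the empty compartment, x and y as the tray's. Takes up no height.
- heel_b: A like heel standing in the tray, loose; leave.
- heel_c: Another like heel standing in the tray, loose; leave.
- hammer: Hammer lying on the bench, about 250 mm long; leave.
- polish_tin: Red round tin, 69 mm across, 24 mm high; leave.
- glue_jar: Jar with yellow lid, 72 mm across, 85 mm high; leave.
- brush_pot: Metal pot, 72 mm across, 95 mm high; leave.
- wax_block: Amber block 70 x 45 x 25 mm; leave.
- shoe_last: Green plastic shoe last, 253 x 78 x 88 mm, on its sole; leave.
Not all that is in view belongs to the job. Leave any purple look-alike of the heel alone.

How it is judged:
By the outcome, as a careful person would: the job done as asked, in the order asked, and still so for the second after the job is handed in, with the robot touching nothing.
It also fails if it takes over 72 s, if anything falls off the work surface, if the arm or the gripper's body presses on something with over 40 N, if the wrist force passes 120 N, or if a joint passes its speed limit or range.

## Robot

A 7-joint arm with a two-finger parallel gripper is mounted at the origin on the work surface. World frame = base frame: x ahead of the robot, y to its left, z up, the work surface at z = 0. Lengths are in m, angles in rad, forces in N, time in s.
With the tool pointing down it reaches from about 0.4 to 0.85 m from the base axis. Payload 10.4 kg.
Tool frame: the origin (TCP) lies on the centre line of the jaws, within the pads' length; the fingertips stand 11 mm ahead of it and the grasp point (between the pads) lies 8 mm behind it (tip_reach is the distance from the TCP to the fingertips, in m); z points along the fingers, y is the line along which they close (so a half turn about z gives the same grasp; the last joint's range is limited). The gripper opens to 85 mm and grips with 20 to 120 N. Pads are 22 mm wide; open, the fingers measure 114 mm over their backs; the gripper's body (76 mm by 85 mm) begins 54 mm behind the grasp point. The pads swing forward as they close: fully open they stand 13 mm farther back than shut.
Start: joints at [1.144, 0.332, -0.065, 1.46, 0.022, 1.35, -0.088], TCP at [0.246, -0.575, 0.242] pointing down, gripper open.
Joint ranges: [-2.6, 2.6], [-0.5, 2.12], [-1.47, 1.34], [0.16, 2.42], [-1.27, 4.41], [0.06, 2.06], [-2.6, 2.6]. Speed limits (rad/s): [2.22, 2.22, 2.79, 2.79, 3.14, 3.14, 3.14].

## Interface

Orientations are given as a unit quaternion [x, y, z, w].
In Python, from workcell import get_obs, camera, hand_in, tip_reach gives the robot as it stands. The module is installed in compiled form; this text tells all that it offers.
- The arm moves only by the tool move_arm, never from a script. Its argument "plan" is a list of rows, each an object with "delta_pos": the shift along the tool's x, y, z in shares of 0.4 m (1.0 is 0.4 m), a list of three; "turn": the turn, a rotation vector about the tool's x, y, z in fractions of the full range, 1 being 180 degrees, a list of three; "fingers": the closure, from 0 (fully open) to 1 (shut). A call has 1 to 12 rows; each row is the pose to reach, as a shift and turn from the pose commanded when the call began, along the tool's axes at that moment; what a row does not reach only later rows make up. A row lasts 1/8 s, in which the tool goes at most 62.5 mm and 10.7 degrees, less where a joint would pass 70% of its speed; a pose out of reach is approached as far as the arm can. Shift and turn numbers lie between -1 and 1, and a call with a number outside is refused. A call with a gripper value outside its range is refused whole. The fingers move at their own pace and stop on an object; "force" is the grip in N (left out, the last holds). Time passes only in rows, so rows that repeat a pose let the fingers close. It gives the time, the measured TCP pose, the force, the opening and the grip force at its end, in the units of the state.
- get_obs(): the state, without advancing time (a new reading comes with each control period).
- camera(name): name is "scene" or "top" or "wrist"; returns a dict with "color" (420x560x3 uint8, red, green, blue), "range_z" (420x560 float32, m along the optical axis (not along the pixel's ray), 0 where there is no reading), "fx", "fy", "cx", "cy" (pixels), "R" (3x3) and "t" (3): a world point X has camera coordinates R X + t; the wrist camera has in their place "tool_from_camera" (4x4, takes a point from camera to tool coordinates, whose origin is the TCP and whose axes are the flange's). Camera axes: x right, y down, z forward; pixel columns grow to the right and rows downward; lengths in m; the calibration is good to about 2 mm. A picture is of the moment at which its call begins: read the wrist's pose just before it.
- hand_in(): hands the job in; it is judged then, once.
The state is a dict: "clock": time; "joint_pos": joint angles; "joint_velocities": joint speeds; "tau": joint torques, N m; "position": TCP position; "ee_rot": TCP orientation; "ft_force": force on the tool from outside, world axes, zero at the start; "torque": the same for the moment, N m; "grip_width": opening from 0.0 (shut) to 1.0 (fully open); "grasp_force": force on a finger pad.
Only numpy, scipy, OpenCV 4.12 (cv2) and the standard library are available. Lean on these libraries where they do the work, as an engineer would, in place of code of your own. Each camera call takes 0.05 s, during which the arm holds its last target. There are 200 camera calls.

## Working session

There is one attempt and no reset: what is moved stays moved. The work goes in short steps, Python scripts to look and compute and a tool call to move; the robot and the scene stay as the last step left them, time stands still between calls to the robot, and variables do not carry over. Pictures are saved under pics/ and viewed, at most 10 in all, crops included, and the job is handed in when it is done.

Besides the shell and the picture viewer there is one more tool, called after "Call:" as name(argument=value, ...) on one line, values as JSON. move_arm: Moves the arm, as the interface text tells. Its arguments: {"type":"object","properties":{"plan":{"type":"array","items":{"type":"object","properties":{"delta_pos":{"type":"array","items":{"type":"number"}},"turn":{"type":"array","items":{"type":"number"}},"fingers":{"type":"number"}}}},"force":{"type":"number"}},"required":["plan"]}

```bash
mkdir -p pics; cat > h.py <<'E'
import numpy as np, cv2
from scipy.spatial.transform import Rotation as Rot
from workcell import get_obs, camera, tip_reach
def cloud(c, pose=None):
    d=c["range_z"]; v,u=np.indices(d.shape)
    P=np.stack([(u-c["cx"])/c["fx"]*d,(v-c["cy"])/c["fy"]*d,d],-1)
    if "R" in c: W=(P-c["t"])@c["R"]
    else:
        T=c["tool_from_camera"]; W=P@T[:3,:3].T+T[:3,3]
        W=W@Rot.from_quat(pose["ee_rot"]).as_matrix().T+np.array(pose["position"])
    W[d<=0]=np.nan
    return W
def save(c,n): cv2.imwrite("pics/"+n,c["color"][:,:,::-1])
E
python3 - <<'E'
from h import *
import pickle
o=get_obs(); print(o, tip_reach if not callable(tip_reach) else tip_reach())
D={}
for n in("scene","top"):
    c=camera(n); D[n]=c; save(c,n+"0.png"); print(n,c["fx"],c["cx"],c["cy"],c["R"].round(3).tolist(),c["t"])
pickle.dump(D,open("c0.pkl","wb"))
E
```

```text
{'clock': 0.0, 'joint_pos': array([ 1.14437938,  0.33287323, -0.06468513,  1.46093965,  0.0216131 ,
        1.34987878, -0.08849423]), 'joint_velocities': array([-0.00108469, -0.00050318, -0.00022079,  0.00152479, -0.00049488,
       -0.00056523, -0.00130483]), 'tau': array([ 1.52916014e-03, -6.25459743e+01,  4.99206595e-02, -3.91602159e+01,
        1.63103419e-02,  1.00541959e-02, -7.89782098e-05]), 'position': array([ 0.24542789, -0.57441308,  0.24151583]), 'ee_rot': array([ 9.79683838e-01,  2.00546965e-01, -1.80568289e-04, -6.77959034e-04]), 'ft_force': array([ 0.16647941, -0.35620226,  0.46237654]), 'torque': array([ 0.02276918, -0.00488231, -0.02020115]), 'grasp_force': 0.0, 'grip_width': 1.0011966310436995} 0.011
scene 441.81826520264025 279.8184714995446 208.20367865894846 [[-0.437, 0.899, -0.017], [0.51, 0.233, -0.828], [-0.741, -0.37, -0.56]] [ 0.27628785 -0.19823879  1.48193138]
top 410.1825990900298 279.0422202802074 208.74604870900126 [[0.031, -0.999, 0.01], [-0.998, -0.031, -0.051], [0.052, -0.008, -0.999]] [-0.06521108  0.54947922  1.02828525]
```

View pics/scene0.png

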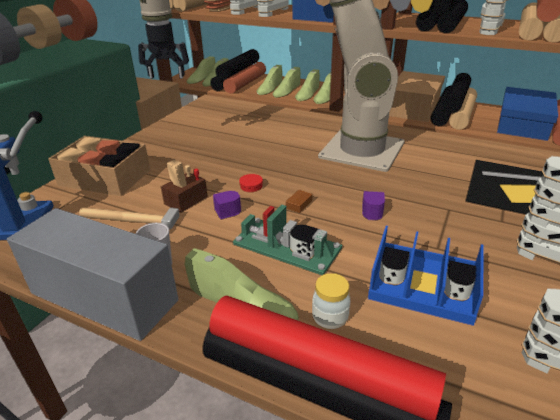

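View pics/top0.png

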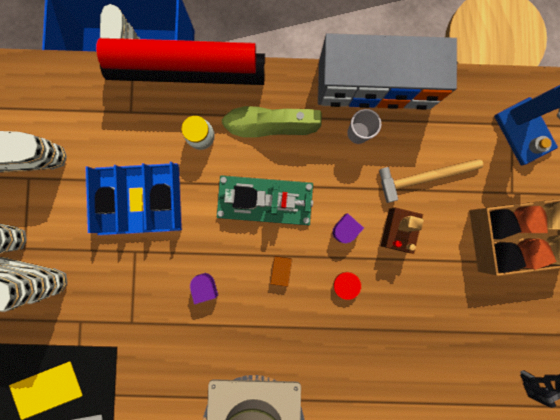

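The scene view shows the jig at (290,240) with the heel in it at (305,240), and the tool block at (185,190). The tray is at (425,280). The top view shows the jig at (265,201) with the heel at its left and the red lug at (289,201). The tool block is at (402,230), and the tray at (134,199) with the yellow card at (136,200).

Candidates in the top view:
- **Heel in the jig:** (243,198), this is the one I want.
- **Tray neighbours:** (104,200) and (160,197), leave.
- **Purple look-alikes:** (347,229) and (203,289), leave.
- **Wedge:** the pale piece in the block at about (412,225).
- **Awl handles:** in the same block, leave.

```bash
python3 - <<'E'
from h import *
import pickle
D=pickle.load(open("c0.pkl","rb"))
c=D["top"]; W=cloud(c); hsv=cv2.cvtColor(c["color"],cv2.COLOR_RGB2HSV)
def plane(u,z):
    r=np.array([(u[0]-c["cx"])/c["fx"],(u[1]-c["cy"])/c["fy"],1])@c["R"]; C=-c["R"].T@c["t"]
    return C+r*(z-C[2])/r[2]
def rect(m,z,n):
    m=m.astype(np.uint8)
    k,l,s,_=cv2.connectedComponentsWithStats(m); i=1+np.argmax(s[1:,4])
    vu=np.argwhere(l==i); P=np.array([plane((u,v),z)[:2] for v,u in vu],np.float32)
    print(n,s[i],cv2.minAreaRect(P))
R=lambda u0,u1,v0,v1:np.s_[v0:v1,u0:u1]
def roi(u0,u1,v0,v1):
    m=np.zeros(hsv.shape[:2],bool); m[v0:v1,u0:u1]=1; return m
H,S,V=hsv[...,0],hsv[...,1],hsv[...,2]
g=(H>60)&(H<92)&(S>80)&roi(205,325,165,240); rect(cv2.morphologyEx(g.astype(np.uint8),cv2.MORPH_CLOSE,np.ones((9,9))),.012,"jig")
b=(H>100)&(H<125)&(S>150)&roi(75,195,150,250); rect(b,.06,"tray")
y=(H>18)&(H<32)&(S>150)&(V>140)&roi(120,150,180,220); rect(y,.007,"card")
m=roi(375,435,205,260)&(W[...,2]>.045); rect(m,.058,"block")
rd=((H<6)|(H>174))&(S>150)&roi(270,300,185,220); rect(rd,.092,"lug")
print("camC",-c["R"].T@c["t"])
np.set_printoptions(linewidth=250)
print((W[200:256:2,384:428:2,2]*1000).round())
a=cv2.resize(c["color"][205:255,375:435],None,fx=6,fy=6,interpolation=2)
b=cv2.resize(c["color"][170:232,212:318],None,fx=6,fy=6,interpolation=2)
s=D["scene"]["color"]; d=cv2.resize(s[150:215,155:235],None,fx=5,fy=5,interpolation=2)[:300]
k=np.zeros((600,800,3),np.uint8); k[:300,:360]=a; k[:300,370:770]=d; k[300:,:636]=b[:300]
cv2.imwrite("pics/crop0.png",k[:,:,::-1])
E
```

```text
jig [ 217  176   96   49 2662] ((0.5722944736480713, -0.009947322309017181), (0.2369524985551834, 0.10675058513879776), 87.15897369384766)
tray [  86  162   95   73 4810] ((0.5635127425193787, 0.30674242973327637), (0.1659107804298401, 0.22417955100536346), 5.285128593444824)
card [130 188  13  23 282] ((0.565157413482666, 0.3176770806312561), (0.056761275976896286, 0.030534256249666214), 2.8132410049438477)
block [ 385  207   39   47 1247] ((0.5066347122192383, -0.35559919476509094), (0.07729345560073853, 0.10053474456071854), 77.32958984375)
lug [281 192   6  16  74] ((0.5694820284843445, -0.057603370398283005), (0.010662483982741833, 0.03625979274511337), 85.3753662109375)
camC [ 0.49743595 -0.03964505  1.05571597]
[[  1.   0.  20.  25.  24.  25.  22.   2.  -1.   2.   4.   3.  -1.  -2.   3.   1.  -1.  -1.  -0.  -1.  -1.   4.]
 [  3.  -2.   9.  -0.  -0.  -2.   3.   0.   1.   0.  -1.   2.  -2.  -2.  -0.  -2.   3.   2.  -2.   3.  -0.  -2.]
 [ -1.  -1.  -0.   0.  -2.  -0.   0.   1.   0.  -0.  -1.   2.   1.   1.   1.   2.  -1.   3.   1.   1.   2.   0.]
 [  1.  -1.   2.   1.   4.   0.  
[... 2092 characters left out ...]
  -0.  -1.   2.  -2.]
 [ 30.  51.  62.  58.  59.  65.  86.  91.  89.  57.  59.  57.  57.  84.  87.  81.  59.   2.  -1.   0.  -0.   5.]
 [ 40.  54.  58.  58.  57.  60.  79.  89.  59.  56.  59.  58.  76.  88.  88.  89.  -1.   0.  -1.   2.  -0.  -1.]
 [ -3.   1.  -1.   2.  56.  58.  55.  57.  59.  54.  58.  57.  60.  83.  88.  86.  -3.  -2.  -1.   0.  -0.   0.]
 [  1.   2.   1.  -3.   0.   0.   3.   2.  52.  59.  59.  59.  57.  61.  63.  57.  -1.   2.   3.  -2.  -2.   1.]
 [ -6.  -1.  -2.  -2.  -0.   1.  -1.  -2.  -2.  -3.   0.   5.  47.  55.  60.  56.   2.   4.   2.   1.  -3.  -0.]
 [  1.  -1.   0.   1.   0.   1.  -3.  -1.  -0.  -1.   2.  -0.  -1.  -0.  -1.   2.  -1.   3.  -3.  -2.  -1.  -2.]]
```

View pics/crop0.png

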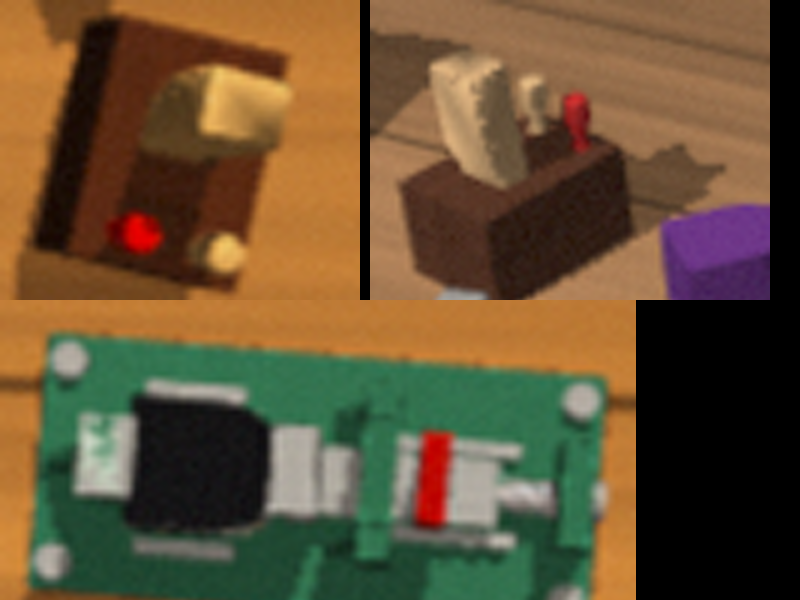

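The crop confirms the pale wedge in the block, with its butt at top px ~(411,222). A red and a pale awl handle stand on its -x side. The heel is in the jig with a black top, next to the red lug. Next I'll take a close wrist view of the wedge.

```bash
cat >> h.py <<'E'
def go(pos,yaw_y,o=None,down=None):
    "print delta_pos/turn in tool axes to reach pos, tool y at world yaw (deg), z down"
    o=o or get_obs(); R0=Rot.from_quat(o["ee_rot"]); a=np.radians(yaw_y)
    y=np.array([np.cos(a),np.sin(a),0]); z=np.array([0,0,-1.]) if down is None else np.array(down)/np.linalg.norm(down)
    y=y-z*(y@z); y/=np.linalg.norm(y)
    R1=Rot.from_matrix(np.stack([np.cross(y,z),y,z],1))
    print("delta",R0.inv().apply(np.array(pos)-o["position"]).round(4).tolist(),"turn",(R0.inv()*R1).as_rotvec().round(3).tolist())
E
python3 - <<'E'
from h import *
np.set_printoptions(suppress=True)
c=camera("wrist"); print(c["tool_from_camera"].round(3).tolist(),c["fx"])
go([.45,-.35,.33],77); go([.45,-.35,.33],23)
E
```

```text
[[-0.0, -0.966, -0.259, 0.065], [1.0, -0.0, 0.0, -0.001], [-0.0, -0.259, 0.966, -0.132], [0.0, 0.0, 0.0, 1.0]] 305.33101040204093
delta [0.2763, -0.1261, -0.0882] turn [-0.0, -0.001, -2.511]
delta [0.2763, -0.1261, -0.0882] turn [-0.001, -0.001, -1.568]
```

The manual's scale: shifts go in shares of 0.4 m and turns go in shares of 180 degrees. Converting my numbers, 0.31 m is 0.775, -0.12 m is -0.3, -2.16 rad is -0.6875.

Call:
move_arm(plan=[{"delta_pos": [0.125, -0.05, -0.15], "turn": [0, 0, -0.0573]}, {"delta_pos": [0.25, -0.1, -0.22], "turn": [0, 0, -0.1146]}, {"delta_pos": [0.375, -0.175, -0.22], "turn": [0, 0, -0.1719]}, {"delta_pos": [0.475, -0.25, -0.22], "turn": [0, 0, -0.2292]}, {"delta_pos": [0.575, -0.3, -0.22], "turn": [0, 0, -0.2865]}, {"delta_pos": [0.675, -0.325, -0.22], "turn": [0, 0, -0.3438]}, {"delta_pos": [0.775, -0.345, -0.22], "turn": [0, 0, -0.4011]}, {"delta_pos": [0.775, -0.345, -0.22], "turn": [0, 0, -0.4584]}, {"delta_pos": [0.775, -0.345, -0.22], "turn": [0, 0, -0.5157]}, {"delta_pos": [0.775, -0.345, -0.22], "turn": [0, 0, -0.573]}, {"delta_pos": [0.775, -0.345, -0.22], "turn": [0, 0, -0.6303]}, {"delta_pos": [0.775, -0.345, -0.22], "turn": [0, 0, -0.6875]}])

```text
validation failed for argument at $.pl...
```

Scaled: -0.35 rad is -0.1114.

Call:
move_arm(plan=[{"turn": [0, 0, -0.0573]}, {"turn": [0, 0, -0.1114]}, {"turn": [0, 0, -0.1114]}, {"turn": [0, 0, -0.1114]}])

```text
validation failed for argument at $.pl...
```

```bash
python3 - <<'E'
from h import *
import pickle
o=get_obs(); c=camera("wrist"); print(o["clock"],o["position"],o["ee_rot"],o["joint_pos"])
pickle.dump((o,c),open("w1.pkl","wb"))
cv2.imwrite("pics/w1.png",cv2.resize(c["color"],(800,600),interpolation=2)[:,:,::-1])
E
```

```text
0.15 [ 0.24548725 -0.57447157  0.24171525] [ 9.79681680e-01  2.00558012e-01 -1.21484974e-04 -5.25089259e-04] [ 1.14436389  0.33270852 -0.06469585  1.4607375   0.02157826  1.34991869
 -0.08848542]
```

View pics/w1.png

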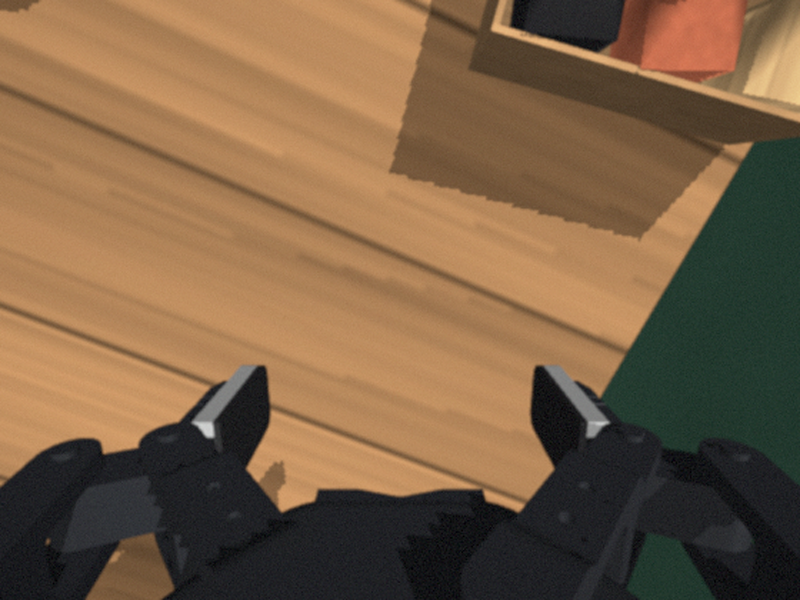

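That view only shows the bench and the open fingers; the move was refused, probably because of missing fields. I'll retry with every field filled.

Scaled: 0.31 m is 0.775, 0.27 m is 0.675, -2.16 rad is -0.6875.

Call:
move_arm(plan=[{"delta_pos": [0.125, -0.05, -0.15], "turn": [0, 0, -0.0573], "fingers": 0.0}, {"delta_pos": [0.25, -0.1, -0.22], "turn": [0, 0, -0.1146], "fingers": 0.0}, {"delta_pos": [0.375, -0.175, -0.22], "turn": [0, 0, -0.1719], "fingers": 0.0}, {"delta_pos": [0.475, -0.25, -0.22], "turn": [0, 0, -0.2292], "fingers": 0.0}, {"delta_pos": [0.575, -0.3, -0.22], "turn": [0, 0, -0.2865], "fingers": 0.0}, {"delta_pos": [0.675, -0.325, -0.22], "turn": [0, 0, -0.3438], "fingers": 0.0}, {"delta_pos": [0.775, -0.345, -0.22], "turn": [0, 0, -0.4011], "fingers": 0.0}, {"delta_pos": [0.775, -0.345, -0.22], "turn": [0, 0, -0.4584], "fingers": 0.0}, {"delta_pos": [0.775, -0.345, -0.22], "turn": [0, 0, -0.5157], "fingers": 0.0}, {"delta_pos": [0.775, -0.345, -0.22], "turn": [0, 0, -0.573], "fingers": 0.0}, {"delta_pos": [0.775, -0.345, -0.22], "turn": [0, 0, -0.6303], "fingers": 0.0}, {"delta_pos": [0.775, -0.345, -0.22], "turn": [0, 0, -0.6875], "fingers": 0.0}], force=40)

```text
clock: 1.7
position: [0.4763, -0.326, 0.3301]
ee_rot: [0.282, 0.959, 0.0, -0.0]
ft_force: [-0.4, 0.4, 0.6]
grip_width: 0.996
grasp_force: 0.0
```

Scaled: -0.35 rad is -0.1114.

Call:
move_arm(plan=[{"delta_pos": [0, 0, 0], "turn": [0, 0, -0.0573], "fingers": 0.0}, {"delta_pos": [0, 0, 0], "turn": [0, 0, -0.1114], "fingers": 0.0}, {"delta_pos": [0, 0, 0], "turn": [0, 0, -0.1114], "fingers": 0.0}])

```text
clock: 2.08
position: [0.4763, -0.3261, 0.3301]
ee_rot: [0.114, 0.993, 0.0, -0.0]
ft_force: [-0.6, -1.4, 0.2]
grip_width: 0.998
grasp_force: 0.0
```

```bash
python3 - <<'E'
from h import *
import pickle
o=get_obs(); c=camera("wrist"); print(o["clock"],o["position"],o["ee_rot"],o["joint_pos"])
pickle.dump((o,c),open("w1.pkl","wb"))
cv2.imwrite("pics/w1b.png",cv2.resize(c["color"],(800,600),interpolation=2)[:,:,::-1])
E
```

```text
2.075 [ 0.47631115 -0.32609129  0.33013845] [ 1.14246699e-01  9.93452402e-01  7.89900266e-05 -1.05275356e-04] [ 0.95596351  0.23694227 -0.52602982  1.42504853  0.11826227  1.51133985
  1.77686432]
```

View pics/w1b.png

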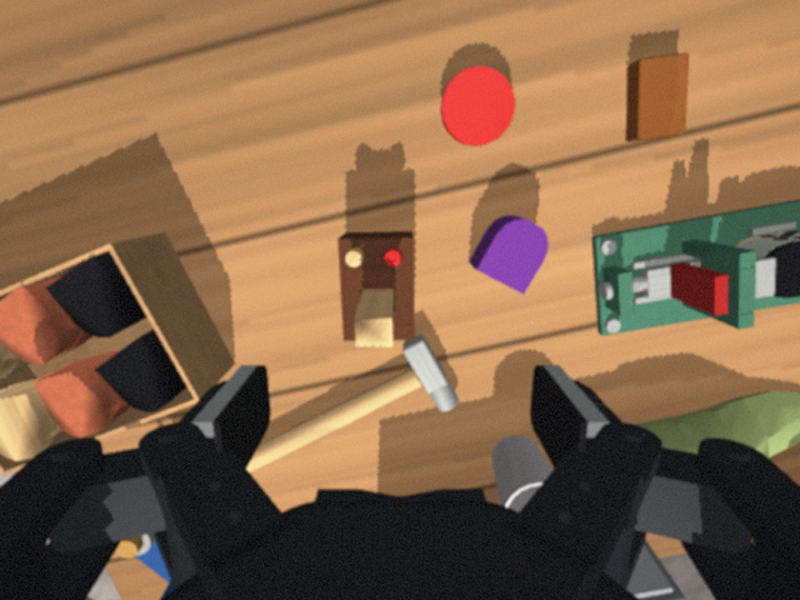

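The wrist view at 800x600 shows the wedge in the block at ~(375,320), with the awls at (353,258) and (392,257). The jig is at the right and the hammer head lies near the block at (430,370).

```bash
python3 - <<'E'
from h import *
import pickle
np.set_printoptions(suppress=True,linewidth=200)
o,c=pickle.load(open("w1.pkl","rb")); W=cloud(c,o)
D=pickle.load(open("c0.pkl","rb")); T=D["top"]; WT=cloud(T); WS=cloud(D["scene"])
reg=lambda W:(abs(W[...,0]-.507)<.075)&(abs(W[...,1]+.355)<.07)
m=reg(W)&(abs(W[...,2]-.058)<.008)
r=cv2.minAreaRect(W[m][:,:2].astype(np.float32)); print("blk wrist",m.sum(),r)
# block top from wrist incl. all >.05
for n,w in(("w",W),("t",WT),("s",WS)):
    m=reg(w)&(abs(w[...,2]-.058)<.01); P=w[m]; print(n,"block mean",P.mean(0),m.sum())
    m=reg(w)&(w[...,2]>.117)&(w[...,2]<.14); P=w[m]
    print(n,m.sum(),"butt mean",P.mean(0),cv2.minAreaRect(P[:,:2].astype(np.float32)))
    a=P-P.mean(0); ab=np.linalg.lstsq(np.c_[P[:,:2],np.ones(len(P))],P[:,2],rcond=None)[0]; print("  top-plane slope dz/dx,dz/dy",ab[:2])
# side faces binned in block frame
yaw=np.radians(-13); e=np.array([np.cos(yaw),np.sin(yaw)]); f=np.array([-e[1],e[0]]); ctr=np.array([.507,-.356])
for n,w in(("w",W),("t",WT),("s",WS)):
    P=w[reg(w)&(w[...,2]>.064)]; X=(P[:,:2]-ctr)@e*1e3; Y=(P[:,:2]-ctr)@f*1e3
    k=X>-22; print(n)
    for z in range(64,132,8):
        s=k&(P[:,2]*1e3>=z)&(P[:,2]*1e3<z+8)
        if s.sum()>4: print("  ",z+4,s.sum(),"x",np.percentile(X[s],[2,10,50,90,98]).round(1),"y",np.percentile(Y[s],[2,10,50,90,98]).round(1))
E
```

```text
blk wrist 2574 ((0.5022022724151611, -0.35457223653793335), (0.06999857723712921, 0.10049216449260712), 77.95919036865234)
w block mean [ 0.49448109 -0.35138041  0.0578861 ] 2616
w 620 butt mean [ 0.51790536 -0.35778716  0.12673239] ((0.5197733044624329, -0.35823631286621094), (0.030155474320054054, 0.028068246319890022), 77.7203369140625)
  top-plane slope dz/dx,dz/dy [ 0.05765428 -0.01635464]
t block mean [ 0.50498924 -0.34918226  0.05785507] 867
t 172 butt mean [ 0.52377059 -0.35778885  0.12659169] ((0.5242174863815308, -0.3586002588272095), (0.0305424053221941, 0.026876147836446762), 77.642822265625)
  top-plane slope dz/dx,dz/dy [-0.01742024 -0.05286726]
s block mean [ 0.51563822 -0.34793526  0.05601612] 509
s 95 butt mean [ 0.52684532 -0.35648836  0.12393203] ((0.5252732038497925, -0.3583867847919464), (0.03141065686941147, 0.027346445247530937), 77.39762878417969)
  top-plane slope dz/dx,dz/dy [-0.13209691 -0.08924105]
w
   68 37 x [-3.7 -3.6 -2.9 -2.7 -2.6] y [-14.2 -12.2   0.3  11.5  14.9]
   76 39 x [-3.3 -3.1 -2.8 -2.3 -2.1] y [-12.7 -11.2   3.3  13.7  15. ]
   84 44 x [-2
[... 1009 characters left out ...]
 28.7 30.7] y [-13.6 -11.3   1.5  15.1  15.9]
   132 61 x [ 5.1  7.  15.3 25.2 28.3] y [-12.9 -10.    2.1  13.5  15.9]
s
   68 31 x [ 2.4  5.2 17.5 24.8 25.2] y [-11.7  -5.6  12.5  16.   16.7]
   76 31 x [ 3.   4.9 23.2 26.4 26.8] y [-12.2  -9.4  13.2  15.6  17. ]
   84 38 x [ 1.9  4.3 25.9 28.4 29.4] y [-13.1  -5.6  13.2  15.7  17.8]
   92 38 x [ 3.2  5.9 25.3 29.2 29.7] y [-12.8  -9.7  13.4  16.8  17.8]
   100 43 x [ 4.2  6.9 25.7 29.1 29.9] y [-15.2  -7.5  12.7  15.4  16.3]
   108 41 x [ 3.1  7.4 27.  29.3 30.4] y [-12.4  -8.1  13.1  15.9  16.8]
   116 36 x [ 3.8  7.2 24.4 30.6 31.1] y [-14.9  -5.   13.6  16.2  18. ]
   124 82 x [ 5.3  8.3 18.8 29.3 31.3] y [-13.3 -11.8   4.9  14.8  16.6]
```

```bash
python3 - <<'E'
from h import *
e=np.array([np.cos(np.radians(-12.4)),np.sin(np.radians(-12.4)),0]); d=-.053*e+[0,0,-1.]
p=np.array([.5215,-.358,.097]); go(p-d*.1,77.6,down=d); go(p,77.6,down=d)
E
```

```text
delta [-0.0566, -0.0206, 0.1332] turn [0.001, 0.053, -0.015]
delta [-0.0513, -0.0207, 0.2332] turn [0.001, 0.053, -0.015]
```

Scaled: 0.2332 m is 0.583, -0.0566 m is -0.1415, 0.053 rad is 0.0169.

Call:
move_arm(plan=[{"delta_pos": [-0.075, -0.03, 0.125], "turn": [0.0003, 0.0169, -0.0048], "fingers": 0.2}, {"delta_pos": [-0.1415, -0.0515, 0.25], "turn": [0.0003, 0.0169, -0.0048], "fingers": 0.3}, {"delta_pos": [-0.1415, -0.0515, 0.3325], "turn": [0.0003, 0.0169, -0.0048], "fingers": 0.3}, {"delta_pos": [-0.1375, -0.0518, 0.4125], "turn": [0.0003, 0.0169, -0.0048], "fingers": 0.3}, {"delta_pos": [-0.1325, -0.0518, 0.5125], "turn": [0.0003, 0.0169, -0.0048], "fingers": 0.3}, {"delta_pos": [-0.1283, -0.0518, 0.583], "turn": [0.0003, 0.0169, -0.0048], "fingers": 0.3}, {"delta_pos": [-0.1283, -0.0518, 0.583], "turn": [0.0003, 0.0169, -0.0048], "fingers": 0.3}, {"delta_pos": [-0.1283, -0.0518, 0.583], "turn": [0.0003, 0.0169, -0.0048], "fingers": 1.0}, {"delta_pos": [-0.1283, -0.0518, 0.583], "turn": [0.0003, 0.0169, -0.0048], "fingers": 1.0}, {"delta_pos": [-0.1283, -0.0518, 0.583], "turn": [0.0003, 0.0169, -0.0048], "fingers": 1.0}, {"delta_pos": [-0.1283, -0.0518, 0.583], "turn": [0.0003, 0.0169, -0.0048], "fingers": 1.0}, {"delta_pos": [-0.1283, -0.0518, 0.583], "turn": [0.0003, 0.0169, -0.0048], "fingers": 1.0}], force=80)

```text
clock: 3.62
position: [0.5228, -0.3581, 0.099]
ee_rot: [0.106, 0.994, 0.002, -0.025]
ft_force: [0.5, -0.4, 6.0]
grip_width: 0.345
grasp_force: 78.6
```

Scaled: -0.17 m is -0.425, -0.14 m is -0.35.

Call:
move_arm(plan=[{"delta_pos": [0, 0, -0.0375], "turn": [0, 0, 0], "fingers": 1.0}, {"delta_pos": [0, 0, -0.1125], "turn": [0, 0, 0], "fingers": 1.0}, {"delta_pos": [0, 0, -0.225], "turn": [0, 0, 0], "fingers": 1.0}, {"delta_pos": [0, 0, -0.35], "turn": [0, 0, 0], "fingers": 1.0}, {"delta_pos": [0, 0, -0.425], "turn": [0, 0, 0], "fingers": 1.0}, {"delta_pos": [0, 0, -0.425], "turn": [0, 0, 0], "fingers": 1.0}])

```text
clock: 4.38
position: [0.5316, -0.3599, 0.2707]
ee_rot: [0.106, 0.994, 0.001, -0.024]
ft_force: [0.3, 0.0, -1.2]
grip_width: 0.34
grasp_force: 79.0
```

```bash
python3 - <<'E'
from h import *
o=get_obs(); print(o["position"],o["ee_rot"],o["grip_width"],o["ft_force"])
# jig model
ang=np.radians(-92.84); e=np.array([np.cos(ang),np.sin(ang)]); O=np.array([.5723,-.0099])-.045*e
for x in(.0825,.0915): print("jig",x,O+x*e)
go(np.append(O+.0915*e,.27),-2.84)
E
```

```text
[ 0.53160112 -0.35989479  0.27074696] [ 0.10622043  0.99405248  0.00125877 -0.02398554] 0.3404606321209886 [ 0.25864961  0.00939601 -1.24041595]
jig 0.0825 [ 0.57044199 -0.04735394]
jig 0.0915 [ 0.56999606 -0.05634289]
delta [0.0266, 0.3048, 0.0012] turn [-0.036, -0.038, 1.407]
```

Scaled: 0.3048 m is 0.762, 0.28 m is 0.7, 1.407 rad is 0.4479.

Call:
move_arm(plan=[{"delta_pos": [0.0075, 0.1, 0], "turn": [-0.0013, -0.0013, 0.0541], "fingers": 1.0}, {"delta_pos": [0.015, 0.2, 0], "turn": [-0.0025, -0.0025, 0.1114], "fingers": 1.0}, {"delta_pos": [0.025, 0.3, 0], "turn": [-0.0041, -0.0041, 0.1655], "fingers": 1.0}, {"delta_pos": [0.035, 0.4, 0], "turn": [-0.0057, -0.0057, 0.2228], "fingers": 1.0}, {"delta_pos": [0.045, 0.5, 0], "turn": [-0.007, -0.007, 0.2769], "fingers": 1.0}, {"delta_pos": [0.0525, 0.6, 0], "turn": [-0.0083, -0.0083, 0.3342], "fingers": 1.0}, {"delta_pos": [0.06, 0.7, 0], "turn": [-0.0102, -0.0102, 0.3883], "fingers": 1.0}, {"delta_pos": [0.0665, 0.762, 0.05], "turn": [-0.0115, -0.0121, 0.4479], "fingers": 1.0}, {"delta_pos": [0.0665, 0.762, 0.1], "turn": [-0.0115, -0.0121, 0.4479], "fingers": 1.0}, {"delta_pos": [0.0665, 0.762, 0.125], "turn": [-0.0115, -0.0121, 0.4479], "fingers": 1.0}, {"delta_pos": [0.0665, 0.762, 0.125], "turn": [-0.0115, -0.0121, 0.4479], "fingers": 1.0}])

```text
clock: 5.75
position: [0.5658, -0.0561, 0.2175]
ee_rot: [0.725, 0.689, -0.001, -0.003]
ft_force: [0.1, 0.1, -0.4]
grip_width: 0.343
grasp_force: 79.0
```

```bash
python3 - <<'E'
from h import *
import pickle
o=get_obs(); c=camera("wrist"); s=camera("scene"); print(o["position"],o["ee_rot"])
pickle.dump((o,c,s),open("w2.pkl","wb"))
k=np.zeros((600,800,3),np.uint8); k[:420,:560]=c["color"]; k[300:600,500:800]=0
k[240:600,480:800]=cv2.resize(s["color"][150:270,235:342],(320,360),interpolation=2)
cv2.imwrite("pics/w2.png",k[:,:,::-1])
E
```

```text
[ 0.56581914 -0.05608782  0.21747709] [ 0.72451607  0.68924964 -0.0011392  -0.00317919]
```

View pics/w2.png

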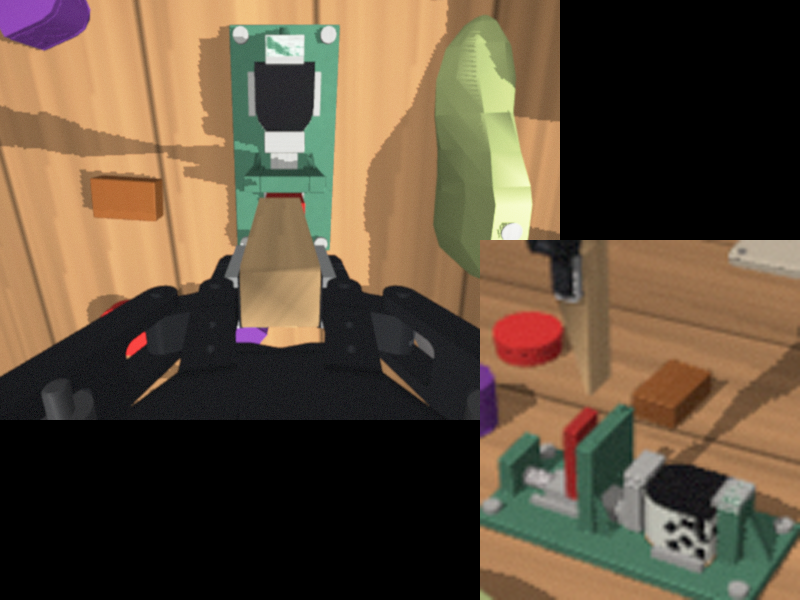

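The wrist view shows the wedge's flat face towards the bridge. Its point edge is at ~(285,197), the bridge top at ~(285,185), and the red lug just behind the point. The scene inset shows the wedge hanging above the jig.

```bash
cat > m2.py <<'E'
from h import *
import pickle,sys
np.set_printoptions(suppress=True,linewidth=200)
def ana(o,c):
    W=cloud(c,o); hsv=cv2.cvtColor(c["color"],cv2.COLOR_RGB2HSV); H,S,V=hsv[...,0].astype(int),hsv[...,1],hsv[...,2]
    T=(W-o["position"])@Rot.from_quat(o["ee_rot"]).as_matrix()*1e3   # tool frame, mm
    near=(abs(W[...,0]-.57)<.06)
    green=near&(H>60)&(H<95)&(S>80)&(abs(W[...,2]-.092)<.006); red=near&((H<6)|(H>174))&(S>140)&(abs(W[...,2]-.092)<.005)
    print("bridge top world",green.sum(),np.percentile(W[green],[2,50,98],axis=0).round(4).tolist())
    r=cv2.minAreaRect(W[green][:,:2].astype(np.float32)); print(" rect",r)
    if red.sum(): print("red world",red.sum(),np.percentile(W[red],[2,50,98],axis=0).round(4).tolist())
    w=(abs(T[...,1])<20)&(abs(T[...,0])<30)&(T[...,2]>-30)&(T[...,2]<110)&(H>8)&(H<28)&(S<190)&(W[...,2]>.1)
    P=T[w]; print("wedge pts",w.sum(),"tool z max",np.percentile(P[:,2],[50,98,99.5]))
    for z in range(-20,100,15):
        s=(P[:,2]>=z)&(P[:,2]<z+15)
        if s.sum()>5: print("  z",z+7,s.sum(),"x",np.percentile(P[s,0],[10,50,90]).round(1),"y",np.percentile(P[s,1],[2,50,98]).round(1))
    tip=W[w][P[:,2]>np.percentile(P[:,2],95)]; print("tip world",np.median(tip,axis=0))
    # plate rect
    g=near&(H>60)&(H<95)&(S>80)&(abs(W[...,2]-.012)<.005); print("plate",cv2.minAreaRect(W[g][:,:2].astype(np.float32)))
if __name__=="__main__":
    o,c,s=pickle.load(open(sys.argv[1],"rb")); ana(o,c)
E
python3 m2.py w2.pkl
```

```text
bridge top world 1379 [[0.5349, -0.0426, 0.0882], [0.5683, -0.035, 0.092], [0.6016, -0.0278, 0.0933]]
 rect ((0.5681205987930298, -0.03527942672371864), (0.013781714253127575, 0.06955848634243011), 87.2879867553711)
red world 26 [[0.5825, -0.0593, 0.0885], [0.5841, -0.0552, 0.0919], [0.5851, -0.0523, 0.0935]]
wedge pts 9085 tool z max [-27.27269154  75.62832826  85.98515447]
  z -13 1021 x [16.2 16.6 16.9] y [-16.1  -1.5  15.1]
  z 2 737 x [16.2 16.5 16.8] y [-16.  -1.  15.]
  z 17 524 x [16.2 16.4 16.7] y [-15.4  -1.   12.7]
  z 32 392 x [16.2 16.4 16.7] y [-15.3  -1.6  12.5]
  z 47 315 x [16.1 16.4 16.6] y [-15.4  -1.6  12.6]
  z 62 252 x [16.1 16.3 16.5] y [-15.5  -1.7  12.4]
  z 77 192 x [16.  16.2 16.4] y [-15.5  -1.7  12.5]
  z 92 70 x [16.  16.2 16.4] y [-14.7  -1.4  12.6]
tip world [ 0.56455601 -0.03956938  0.14485477]
plate ((0.5699065327644348, -0.00907137244939804), (0.23555585741996765, 0.10742782801389694), 87.14905548095703)
```

Scaled: 0.022 m is 0.055, 0.01 m is 0.025.

Call:
move_arm(plan=[{"delta_pos": [-0.0118, 0.0083, 0.025], "turn": [0, 0, 0], "fingers": 1.0}, {"delta_pos": [-0.0118, 0.0083, 0.055], "turn": [0, 0, 0], "fingers": 1.0}, {"delta_pos": [-0.0118, 0.0083, 0.055], "turn": [0, 0, 0], "fingers": 1.0}])

```text
clock: 6.22
position: [0.5686, -0.0604, 0.1947]
ee_rot: [0.724, 0.689, -0.001, -0.004]
ft_force: [0.3, 0.0, -0.7]
grip_width: 0.34
grasp_force: 79.0
```

```bash
python3 - <<'E'
from m2 import *
o=get_obs(); c=camera("wrist"); s=camera("scene"); print(o["position"],o["ee_rot"],o["ft_force"])
pickle.dump((o,c,s),open("w3.pkl","wb")); ana(o,c)
k=np.zeros((500,800,3),np.uint8)
k[:,:400]=cv2.resize(c["color"][150:250,240:320],(400,500),interpolation=2)
k[:,400:]=cv2.resize(s["color"][170:250,235:299],(400,500),interpolation=2)
cv2.imwrite("pics/w3.png",k[:,:,::-1])
E
```

```text
[ 0.56861533 -0.06044494  0.19467529] [ 0.72439038  0.68937984 -0.00127257 -0.00352019] [ 0.2641131   0.04801513 -0.71872618]
bridge top world 1649 [[0.535, -0.0427, 0.088], [0.5685, -0.035, 0.092], [0.602, -0.0279, 0.0935]]
 rect ((0.5684736967086792, -0.035518258810043335), (0.014205457642674446, 0.06980269402265549), 87.28776550292969)
red world 4 [[0.5846, -0.0552, 0.0909], [0.5847, -0.054, 0.092], [0.5848, -0.0531, 0.0923]]
wedge pts 9069 tool z max [-27.25743595  75.78861622  85.95635219]
  z -13 1021 x [16.2 16.5 16.9] y [-16.1  -1.5  13.6]
  z 2 733 x [16.2 16.5 16.8] y [-15.9  -1.   13.5]
  z 17 513 x [16.2 16.4 16.7] y [-15.5  -1.5  12.6]
  z 32 399 x [16.2 16.4 16.6] y [-15.3  -1.   12.5]
  z 47 314 x [16.1 16.3 16.6] y [-15.6  -1.6  12.5]
  z 62 255 x [16.1 16.3 16.5] y [-15.8  -1.7  12.5]
  z 77 203 x [16.  16.2 16.4] y [-15.9  -1.7  12.4]
  z 92 60 x [15.9 16.1 16.4] y [-14.9  -0.6  12.8]
tip world [ 0.56716687 -0.04388695  0.12207025]
plate ((0.5699642300605774, -0.009113967418670654), (0.23535378277301788, 0.10763579607009888), 87.15167999267578)
```

View pics/w3.png

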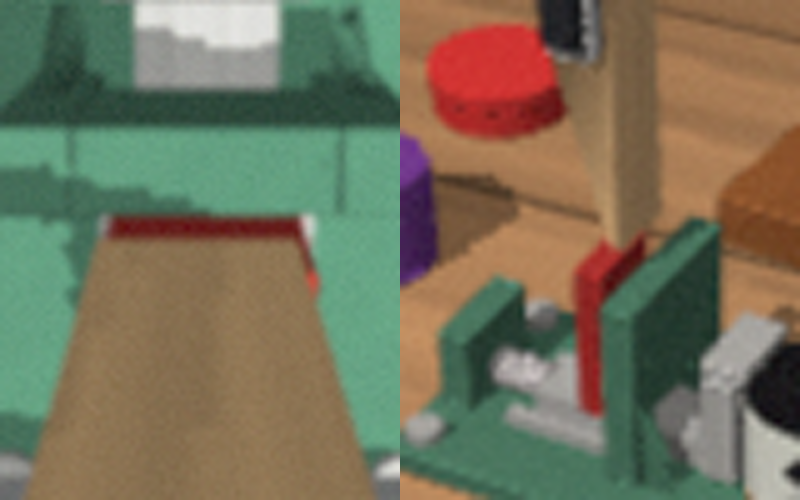

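The wedge point is just over the gap, with its flat face about 1.4 mm behind the bridge's rear edge and the red lug behind it. Next I'll enter the mouth and then drive it.

Scaled: 0.018 m is 0.045, -0.0007 m is -0.0018.

Call:
move_arm(plan=[{"delta_pos": [-0.0018, 0.0025, 0.01], "turn": [0, 0, 0], "fingers": 1.0}, {"delta_pos": [-0.0018, 0.0025, 0.025], "turn": [0, 0, 0], "fingers": 1.0}, {"delta_pos": [-0.0018, 0.0025, 0.04], "turn": [0, 0, 0], "fingers": 1.0}, {"delta_pos": [-0.0018, 0.0025, 0.045], "turn": [0, 0, 0], "fingers": 1.0}, {"delta_pos": [-0.0018, 0.0025, 0.045], "turn": [0, 0, 0], "fingers": 1.0}])

```text
clock: 6.95
position: [0.5702, -0.061, 0.178]
ee_rot: [0.724, 0.689, -0.001, -0.003]
ft_force: [-0.5, -0.2, -0.7]
grip_width: 0.342
grasp_force: 79.0
```

Scaled: 0.025 m is 0.0625, 0.02 m is 0.05.

Call:
move_arm(plan=[{"delta_pos": [0.0005, 0, 0.0125], "turn": [0, 0, 0], "fingers": 1.0}, {"delta_pos": [0.0013, 0, 0.025], "turn": [0, 0, 0], "fingers": 1.0}, {"delta_pos": [0.002, 0, 0.0375], "turn": [0, 0, 0], "fingers": 1.0}, {"delta_pos": [0.0025, 0, 0.05], "turn": [0, 0, 0], "fingers": 1.0}, {"delta_pos": [0.0025, 0, 0.0625], "turn": [0, 0, 0], "fingers": 1.0}])

```text
clock: 7.58
position: [0.5716, -0.0595, 0.1547]
ee_rot: [0.724, 0.69, 0.001, -0.001]
ft_force: [-0.4, 2.0, 12.1]
grip_width: 0.337
grasp_force: 80.3
```

Scaled: 0.03 m is 0.075, 0.024 m is 0.06.

Call:
move_arm(plan=[{"delta_pos": [0.0005, 0, 0.015], "turn": [0, 0, 0], "fingers": 1.0}, {"delta_pos": [0.001, 0, 0.03], "turn": [0, 0, 0], "fingers": 1.0}, {"delta_pos": [0.001, 0, 0.045], "turn": [0, 0, 0], "fingers": 1.0}, {"delta_pos": [0.001, 0, 0.06], "turn": [0, 0, 0], "fingers": 1.0}, {"delta_pos": [0.001, 0, 0.075], "turn": [0, 0, 0], "fingers": 1.0}, {"delta_pos": [0.001, 0, 0.075], "turn": [0, 0, 0], "fingers": 1.0}])

```text
clock: 8.32
position: [0.5722, -0.0594, 0.1248]
ee_rot: [0.724, 0.689, 0.001, -0.001]
ft_force: [3.0, 0.9, 8.5]
grip_width: 0.339
grasp_force: 80.2
```

Scaled: 0.005 m is 0.0125, 0.003 m is 0.0075.

Call:
move_arm(plan=[{"delta_pos": [0, 0, 0.0075], "turn": [0, 0, 0], "fingers": 1.0}, {"delta_pos": [0, 0, 0.0125], "turn": [0, 0, 0], "fingers": 1.0}, {"delta_pos": [0, 0, 0.0125], "turn": [0, 0, 0], "fingers": 1.0}])

```text
clock: 8.7
position: [0.5724, -0.0594, 0.1206]
ee_rot: [0.724, 0.689, 0.001, -0.0]
ft_force: [1.3, 0.5, 14.7]
grip_width: 0.344
grasp_force: 81.3
```

Scaled: 0.004 m is 0.01, 0.002 m is 0.005.

Call:
move_arm(plan=[{"delta_pos": [0, 0, 0.005], "turn": [0, 0, 0], "fingers": 1.0}, {"delta_pos": [0, 0, 0.01], "turn": [0, 0, 0], "fingers": 1.0}, {"delta_pos": [0, 0, 0.01], "turn": [0, 0, 0], "fingers": 1.0}])

```text
clock: 9.07
position: [0.5727, -0.0594, 0.1174]
ee_rot: [0.724, 0.689, 0.001, -0.0]
ft_force: [-1.1, 0.4, 21.1]
grip_width: 0.343
grasp_force: 81.6
```

Scaled: 0.003 m is 0.0075, 0.002 m is 0.005.

Call:
move_arm(plan=[{"delta_pos": [0, 0, 0.005], "turn": [0, 0, 0], "fingers": 1.0}, {"delta_pos": [0, 0, 0.0075], "turn": [0, 0, 0], "fingers": 1.0}, {"delta_pos": [0, 0, 0.0075], "turn": [0, 0, 0], "fingers": 1.0}])

```text
clock: 9.45
position: [0.5729, -0.0595, 0.1172]
ee_rot: [0.724, 0.689, 0.001, 0.001]
ft_force: [-12.5, 0.2, 47.8]
grip_width: 0.343
grasp_force: 84.9
```

```bash
python3 - <<'E'
from m2 import *
o=get_obs(); print(o["position"],o["ft_force"])
s=camera("scene"); W=cloud(s); hsv=cv2.cvtColor(s["color"],cv2.COLOR_RGB2HSV); H,S=hsv[...,0].astype(int),hsv[...,1]
red=((H<6)|(H>174))&(S>140)&(abs(W[...,0]-.57)<.03)&(W[...,1]<-.03)&(W[...,1]>-.1)&(W[...,2]>.06)
P=W[red]; print("red",red.sum(),np.percentile(P,[5,50,95],axis=0))
s0=pickle.load(open("c0.pkl","rb"))["scene"]; W=cloud(s0); hsv=cv2.cvtColor(s0["color"],cv2.COLOR_RGB2HSV); H,S=hsv[...,0].astype(int),hsv[...,1]
red=((H<6)|(H>174))&(S>140)&(abs(W[...,0]-.57)<.03)&(W[...,1]<-.03)&(W[...,1]>-.1)&(W[...,2]>.06)
P=W[red]; print("red0",red.sum(),np.percentile(P,[5,50,95],axis=0))
E
```

```text
[ 0.57285147 -0.0594629   0.11716637] [-12.50503087   0.24642484  47.80226304]
red 54 [[ 0.58203749 -0.07830778  0.06120525]
 [ 0.58722067 -0.07321013  0.07527577]
 [ 0.58940774 -0.06828583  0.09103539]]
red0 106 [[ 0.55509124 -0.06422123  0.06581674]
 [ 0.58106763 -0.05735489  0.08682066]
 [ 0.58981012 -0.05339353  0.09132426]]
```

The force rises sharply at the floor and the lug has moved back about 15 mm, so the wedge is home. I'll ease off, release and rise.

Scaled: -0.14 m is -0.35, -0.09 m is -0.225.

Call:
move_arm(plan=[{"delta_pos": [0, 0, -0.0075], "turn": [0, 0, 0], "fingers": 1.0}, {"delta_pos": [0, 0, -0.01], "turn": [0, 0, 0], "fingers": 0.5}, {"delta_pos": [0, 0, -0.01], "turn": [0, 0, 0], "fingers": 0.0}, {"delta_pos": [0, 0, -0.01], "turn": [0, 0, 0], "fingers": 0.0}, {"delta_pos": [0, 0, -0.01], "turn": [0, 0, 0], "fingers": 0.0}, {"delta_pos": [0, 0, -0.1], "turn": [0, 0, 0], "fingers": 0.0}, {"delta_pos": [0, 0, -0.225], "turn": [0, 0, 0], "fingers": 0.0}, {"delta_pos": [0.075, 0, -0.35], "turn": [0, 0, 0], "fingers": 0.0}, {"delta_pos": [0.2, 0, -0.35], "turn": [0, 0, 0], "fingers": 0.0}, {"delta_pos": [0.2, 0, -0.35], "turn": [0, 0, 0], "fingers": 0.0}])

```text
clock: 10.75
position: [0.5744, 0.025, 0.252]
ee_rot: [0.722, 0.692, 0.0, -0.003]
ft_force: [0.3, -0.3, -0.3]
grip_width: 1.002
grasp_force: 0.0
```

```bash
cat > m3.py <<'E'
from m2 import *
def jig(tag):
    o=get_obs(); c=camera("wrist"); s=camera("scene"); t=camera("top"); print(o["clock"],o["position"],o["ee_rot"],o["ft_force"])
    for n,c_ in(("w",c),("t",t),("s",s)):
        W=cloud(c_,o); hsv=cv2.cvtColor(c_["color"],cv2.COLOR_RGB2HSV); H,S,V=hsv[...,0].astype(int),hsv[...,1],hsv[...,2]
        near=(abs(W[...,0]-.573)<.06)&(abs(W[...,1])<.14)
        g=near&(H>60)&(H<95)&(S>80)&(abs(W[...,2]-.012)<.005); r=cv2.minAreaRect(W[g][:,:2].astype(np.float32)); print(n,"plate",r)
        a=np.radians(r[2]+180) ; e=np.array([np.cos(a),np.sin(a)]); f=np.array([-e[1],e[0]])
        if r[1][0]<r[1][1]: print("swap")
        O=np.array(r[0])-.045*e; print("  origin",O)
        X=(W[...,:2]-O)@e*1e3; Y=(W[...,:2]-O)@f*1e3; Z=W[...,2]*1e3
        for lab,m in(("red",near&((H<6)|(H>174))&(S>140)&(Z>70)),("black",(V<60)&(abs(Z-60)<5)&(abs(X)<45)&(abs(Y)<40)),("wedge",(H>8)&(H<28)&(abs(Z-145)<12)&(abs(X-91)<25)&(abs(Y)<25))):
            if m.sum()>3: print("  ",lab,m.sum(),"x",np.percentile(X[m],[2,50,98]).round(1),"y",np.percentile(Y[m],[2,50,98]).round(1),"z",np.percentile(Z[m],[5,50,95]).round(1))
    return o,c,s,t
E
python3 -c "
from m3 import *
r=jig('a'); pickle.dump(r,open('w4.pkl','wb'))"
```

```text
10.75 [0.57439383 0.0249687  0.2519987 ] [ 0.7220225   0.69186351  0.00043986 -0.00286163] [ 0.33836852 -0.3466493  -0.25387595]
w plate ((0.5697784423828125, -0.00975663959980011), (0.236484095454216, 0.10705665498971939), 87.07660675048828)
  origin [0.57207347 0.0351848 ]
   red 66 x [  1.1 101.8 111.6] y [-57.6 -15.7 -11. ] z [ 74.2  92.2 315.3]
   black 2382 x [-27.7  -1.3  28.8] y [-24.5  -0.   24.2] z [58.8 60.1 61.2]
   wedge 1115 x [ 77.3  86.6 102.5] y [-10.1   3.9  18.1] z [136.1 145.9 147.1]
t plate ((0.5688393115997314, -0.07971404492855072), (0.09735725075006485, 0.10662705451250076), 87.3235855102539)
swap
  origin [ 0.5709406  -0.03476313]
   red 44 x [34.5 39.9 43.2] y [-16.9  -2.8  16.1] z [88.2 91.6 93.9]
s plate ((0.5750278830528259, -0.00802420824766159), (0.23402133584022522, 0.11280348151922226), 86.4870834350586)
  origin [0.57778519 0.03689124]
   red 36 x [103.5 109.3 114.3] y [10.1 16.2 18.2] z [71.3 81.4 93.5]
   black 338 x [-25.8   3.1  32.1] y [-28.2   0.5  23.8] z [56.6 58.5 60.2]
   wedge 151 x [ 81.   91.3 106.3] y [-13.6   7.6  18.5] z [133.7 143.2 145.9]
```

The wedge is home: its butt is at z 145.9 mm and the lug at jig x ≈ 102. Now the heel.

```bash
python3 - <<'E'
from h import *
go([.5741,.0443,.036],-2.85)
E
```

```text
delta [0.0247, -0.0004, 0.2149] turn [-0.005, -0.002, -0.0]
```

Scaled: 0.215 m is 0.5375, 0.0247 m is 0.0618, -0.005 rad is -0.0016.

Call:
move_arm(plan=[{"delta_pos": [0.0618, 0, 0.125], "turn": [-0.0016, -0.0006, 0], "fingers": 0.0}, {"delta_pos": [0.0618, 0, 0.25], "turn": [-0.0016, -0.0006, 0], "fingers": 0.0}, {"delta_pos": [0.0618, 0, 0.375], "turn": [-0.0016, -0.0006, 0], "fingers": 0.0}, {"delta_pos": [0.0618, 0, 0.475], "turn": [-0.0016, -0.0006, 0], "fingers": 0.0}, {"delta_pos": [0.0618, 0, 0.525], "turn": [-0.0016, -0.0006, 0], "fingers": 0.0}, {"delta_pos": [0.0618, 0, 0.5375], "turn": [-0.0016, -0.0006, 0], "fingers": 0.0}, {"delta_pos": [0.0618, 0, 0.5375], "turn": [-0.0016, -0.0006, 0], "fingers": 0.0}])

```text
clock: 11.78
position: [0.5756, 0.0452, 0.0375]
ee_rot: [0.724, 0.689, 0.001, 0.0]
ft_force: [0.1, -0.6, -0.3]
grip_width: 1.0
grasp_force: 0.0
```

Call:
move_arm(plan=[{"delta_pos": [0, 0, 0], "turn": [0, 0, 0], "fingers": 1.0}, {"delta_pos": [0, 0, 0], "turn": [0, 0, 0], "fingers": 1.0}, {"delta_pos": [0, 0, 0], "turn": [0, 0, 0], "fingers": 1.0}, {"delta_pos": [0, 0, 0], "turn": [0, 0, 0], "fingers": 1.0}, {"delta_pos": [0, 0, 0], "turn": [0, 0, 0], "fingers": 1.0}], force=40)

```text
clock: 12.4
position: [0.5756, 0.0455, 0.0376]
ee_rot: [0.724, 0.689, 0.001, 0.001]
ft_force: [-0.9, -0.9, 7.7]
grip_width: 0.622
grasp_force: 43.4
```

Scaled: -0.0067 m is -0.0168, -0.005 m is -0.0125.

Call:
move_arm(plan=[{"delta_pos": [-0.005, 0, 0], "turn": [0, 0, 0], "fingers": 1.0}, {"delta_pos": [-0.0125, 0, 0], "turn": [0, 0, 0], "fingers": 1.0}, {"delta_pos": [-0.0168, 0, 0], "turn": [0, 0, 0], "fingers": 1.0}, {"delta_pos": [-0.0168, 0, 0], "turn": [0, 0, 0], "fingers": 1.0}])

```text
clock: 12.9
position: [0.5756, 0.0399, 0.0377]
ee_rot: [0.724, 0.69, 0.002, 0.0]
ft_force: [0.7, 4.0, 6.1]
grip_width: 0.628
grasp_force: 43.2
```

```bash
python3 -c "
from m3 import *
r=jig('b'); pickle.dump(r,open('w5.pkl','wb'))"
```

```text
12.9 [0.57555604 0.03988196 0.03766702] [0.72406283 0.68973149 0.0018404  0.00033141] [0.72322401 3.99113081 6.05218701]
w plate ((0.5726391077041626, 0.0426487997174263), (0.13303789496421814, 0.10850561410188675), 87.21109008789062)
  origin [0.57482865 0.0875955 ]
   black 5992 x [26.7 36.  44.6] y [-25.    1.9  28.4] z [59.  60.2 61.2]
t plate ((0.5697280168533325, -0.0628150999546051), (0.13107919692993164, 0.10694845020771027), 87.34944915771484)
  origin [ 0.57180901 -0.01786324]
   red 41 x [51.2 56.7 60. ] y [-16.9  -3.   14.4] z [87.1 91.6 93.4]
s plate ((0.5762460231781006, -0.008430376648902893), (0.23561881482601166, 0.10928688198328018), 88.7259750366211)
  origin [0.57724656 0.0365585 ]
   red 36 x [104.1 109.7 114.5] y [ 6.6 12.2 15.4] z [70.9 81.2 91.2]
   black 155 x [-21.6 -10.8  10.8] y [-29.2  -4.2  38.1] z [56.5 58.4 62.1]
   wedge 151 x [ 80.4  90.9 105.7] y [-16.2   4.7  16.1] z [134.8 143.4 145.6]
```

```bash
python3 - <<'E'
from m3 import *
o,c,s,t=pickle.load(open("w5.pkl","rb")); W=cloud(c,o)
m=abs(W[...,0]-.574)<.004
uv=np.argwhere(m); u=int(np.median(uv[:,1])); 
for v in range(60,420,4):
    w=W[v,u]*1e3
    if 30<w[2]<80: print(v,u,w.round(1),c["color"][v,u])
E
```

```text
148 274 [574.7  97.5  30.5] [ 65 109  88]
152 274 [574.6  96.1  34.4] [ 70 110  92]
156 274 [574.6  94.5  36.3] [ 72 114  94]
160 274 [574.6  93.1  39.4] [ 69 112  91]
164 274 [574.5  91.7  42.3] [ 66 108  86]
168 274 [574.5  90.5  45.3] [ 64 103  84]
172 274 [574.5  89.1  47.5] [52 83 68]
176 274 [574.4  87.7  48.6] [46 71 58]
180 274 [574.4  86.7  52.3] [36 64 53]
184 274 [574.4  85.5  54.3] [38 62 51]
188 274 [574.4  84.9  59.4] [53 81 66]
192 274 [574.6  85.2  68. ] [127 134 127]
196 274 [574.5  83.8  68. ] [226 226 222]
200 274 [574.4  82.4  68.1] [223 224 220]
204 274 [574.3  80.9  67.6] [227 227 223]
208 274 [574.3  79.5  67.6] [230 231 227]
212 274 [574.2  78.3  68.6] [225 224 221]
216 274 [574.1  76.6  67.5] [225 225 221]
220 274 [574.   75.3  68. ] [226 227 223]
224 274 [573.9  73.6  67.4] [227 227 224]
228 274 [573.9  72.4  68.3] [226 227 223]
232 274 [573.8  70.7  67.4] [229 229 225]
236 274 [573.7  69.5  68.3] [228 230 226]
240 274 [573.6  67.4  66.8] [152 153 150]
244 274 [573.6  66.9  69.4] [150 152 146]
248 274 [573.5  65.3  69.1] [154 155 150]
252 274 [573.1  60.1  6
[... 176 characters left out ...]
72 274 [572.6  51.5  59.9] [29 31 33]
276 274 [572.6  50.1  60.4] [24 23 26]
280 274 [572.4  48.   59.7] [31 37 32]
288 274 [572.3  44.7  60.1] [27 22 27]
292 274 [572.2  43.6  61.3] [30 31 30]
296 274 [572.   40.5  59.1] [24 25 32]
300 274 [572.   39.2  59.9] [32 31 35]
304 274 [571.9  37.8  60.6] [26 24 21]
308 274 [571.9  37.1  62.3] [32 31 34]
312 274 [571.7  33.7  59.8] [40 38 42]
316 274 [571.6  31.8  59.8] [43 43 44]
320 274 [571.5  30.1  60.1] [42 42 45]
324 274 [571.4  28.3  60.2] [45 44 45]
328 274 [571.3  26.8  60.8] [45 44 48]
332 274 [571.2  24.4  60.1] [41 41 42]
336 274 [571.1  22.9  60.6] [37 41 43]
340 274 [571.   20.2  59.6] [42 43 45]
344 274 [570.9  18.6  60.2] [46 46 47]
```

Scaled: -0.012 m is -0.03, -0.008 m is -0.02.

Call:
move_arm(plan=[{"delta_pos": [-0.0025, 0, 0], "turn": [0, 0, 0], "fingers": 1.0}, {"delta_pos": [-0.0025, 0, -0.0075], "turn": [0, 0, 0], "fingers": 1.0}, {"delta_pos": [-0.0025, 0, -0.02], "turn": [0, 0, 0], "fingers": 1.0}, {"delta_pos": [-0.0025, 0, -0.03], "turn": [0, 0, 0], "fingers": 1.0}])

```text
clock: 13.55
position: [0.5744, 0.0373, 0.0487]
ee_rot: [0.724, 0.689, 0.0, -0.0]
ft_force: [-0.0, -0.0, -1.8]
grip_width: 0.627
grasp_force: 42.5
```

```bash
cat > tray.py <<'E'
from h import *
def tray(c,o=None,lab=""):
    W=cloud(c,o); hsv=cv2.cvtColor(c["color"],cv2.COLOR_RGB2HSV); H,S,V=hsv[...,0].astype(int),hsv[...,1],hsv[...,2]
    near=(abs(W[...,0]-.566)<.13)&(abs(W[...,1]-.315)<.15)
    m=near&(H>100)&(H<125)&(S>120)&(abs(W[...,2]-.076)<.006)
    if m.sum()>20:
        r=cv2.minAreaRect(W[m][:,:2].astype(np.float32)); print(lab,"walls",m.sum(),r)
    m=near&(H>18)&(H<34)&(S>130)&(V>100)&(abs(W[...,2]-.007)<.008)
    print(lab,"card",m.sum(),W[m].mean(0),cv2.minAreaRect(W[m][:,:2].astype(np.float32)))
    m=near&(V<70)&(S<120)&(abs(W[...,2]-.054)<.006)
    k,l,st,ct=cv2.connectedComponentsWithStats(m.astype(np.uint8))
    for i in range(1,k):
        if st[i,4]>60: print(lab,"heel top",st[i,4],cv2.minAreaRect(W[l==i][:,:2].astype(np.float32)))
E
python3 - <<'E'
from tray import *
import pickle
D=pickle.load(open("c0.pkl","rb"))
for n in("top","scene"): tray(D[n],None,n)
go([.435,.07,.15],94)
E
```

```text
top walls 781 ((0.5653454065322876, 0.309050977230072), (0.15762664377689362, 0.2082461565732956), 5.062046527862549)
top card 289 [0.56460612 0.31808445 0.00701237] ((0.5652355551719666, 0.3177371025085449), (0.05734230577945709, 0.03237708657979965), 3.1521363258361816)
top heel top 452 ((0.5699765682220459, 0.24462024867534637), (0.060362234711647034, 0.04754238203167915), 3.9667930603027344)
top heel top 436 ((0.55748051404953, 0.3790021538734436), (0.05899205431342125, 0.046021316200494766), 2.5059218406677246)
scene walls 510 ((0.5663871765136719, 0.3090648651123047), (0.16093958914279938, 0.2042076587677002), 5.494285583496094)
scene card 426 [0.56469521 0.30917189 0.00593624] ((0.5878368616104126, 0.24820449948310852), (0.0667547732591629, 0.19184455275535583), 21.03874969482422)
scene heel top 461 ((0.570217490196228, 0.24307671189308167), (0.06773271411657333, 0.05072623863816261), 5.253376007080078)
scene heel top 534 ((0.5597195029258728, 0.3755785822868347), (0.06621880829334259, 0.05239367485046387), 4.012275218963623)
delta [0.0258, -0.1408, -0.1014] turn [0.001, -0.0, -1.69]
```

Scaled: -0.1408 m is -0.352, 0.0258 m is 0.0645, -1.711 rad is -0.5446.

Call:
move_arm(plan=[{"delta_pos": [0, 0, -0.1], "turn": [0, 0, 0], "fingers": 1.0}, {"delta_pos": [0, 0, -0.2125], "turn": [0, 0, 0], "fingers": 1.0}, {"delta_pos": [0.0125, -0.05, -0.25], "turn": [0, 0, -0.0541], "fingers": 1.0}, {"delta_pos": [0.025, -0.1, -0.25], "turn": [0, 0, -0.1082], "fingers": 1.0}, {"delta_pos": [0.0375, -0.15, -0.25], "turn": [0, 0, -0.1623], "fingers": 1.0}, {"delta_pos": [0.05, -0.2, -0.25], "turn": [0, 0, -0.2165], "fingers": 1.0}, {"delta_pos": [0.0645, -0.25, -0.25], "turn": [0, 0, -0.2737], "fingers": 1.0}, {"delta_pos": [0.0645, -0.3, -0.25], "turn": [0, 0, -0.3279], "fingers": 1.0}, {"delta_pos": [0.0645, -0.352, -0.225], "turn": [0, 0, -0.382], "fingers": 1.0}, {"delta_pos": [0.0645, -0.352, -0.2], "turn": [0, 0, -0.4361], "fingers": 1.0}, {"delta_pos": [0.0645, -0.352, -0.175], "turn": [0, 0, -0.4902], "fingers": 1.0}, {"delta_pos": [0.0645, -0.352, -0.15], "turn": [0, 0, -0.5446], "fingers": 1.0}])

```text
clock: 15.05
position: [0.435, 0.0701, 0.1083]
ee_rot: [-0.048, 0.999, 0.0, 0.0]
ft_force: [0.3, 0.4, -1.2]
grip_width: 0.626
grasp_force: 43.1
```

```bash
python3 - <<'E'
from h import *
o=get_obs(); print(o["position"],o["joint_pos"],o["grip_width"],o["grasp_force"])
go([.435,.07,.028],95.2)
E
```

```text
[0.43499977 0.07013579 0.10830737] [ 0.49806919  0.12044674 -0.78664139  2.04982922  0.10085065  1.00793535
  1.3283329 ] 0.626030917543566 43.066649436950684
delta [0.0001, -0.0001, 0.0803] turn [0.0, 0.001, 0.006]
```

Scaled: 0.083 m is 0.2075, 0.07 m is 0.175, 0.006 rad is 0.0019.

Call:
move_arm(plan=[{"delta_pos": [0, 0, 0.1125], "turn": [0, 0, 0.0019], "fingers": 1.0}, {"delta_pos": [0, 0, 0.175], "turn": [0, 0, 0.0019], "fingers": 1.0}, {"delta_pos": [0, 0, 0.1975], "turn": [0, 0, 0.0019], "fingers": 1.0}, {"delta_pos": [0, 0, 0.205], "turn": [0, 0, 0.0019], "fingers": 1.0}, {"delta_pos": [0, 0, 0.2075], "turn": [0, 0, 0.0019], "fingers": 1.0}, {"delta_pos": [0, 0, 0.2075], "turn": [0, 0, 0.0019], "fingers": 1.0}])

```text
clock: 15.8
position: [0.4357, 0.0704, 0.0261]
ee_rot: [-0.042, 0.999, 0.0, 0.001]
ft_force: [-0.1, -0.1, -2.2]
grip_width: 0.627
grasp_force: 42.9
```

Scaled: 0.0015 m is 0.0038, 0.0007 m is 0.0018.

Call:
move_arm(plan=[{"delta_pos": [0, 0, 0.0018], "turn": [0, 0, 0], "fingers": 1.0}, {"delta_pos": [0, 0, 0.0038], "turn": [0, 0, 0], "fingers": 1.0}, {"delta_pos": [0, 0, 0.0038], "turn": [0, 0, 0], "fingers": 1.0}])

```text
clock: 16.18
position: [0.4357, 0.0704, 0.0256]
ee_rot: [-0.042, 0.999, -0.0, 0.001]
ft_force: [-10.1, -2.9, 26.5]
grip_width: 0.627
grasp_force: 46.2
```

Scaled: -0.17 m is -0.425, -0.001 m is -0.0025, 1.02 rad is 0.3247.

Call:
move_arm(plan=[{"delta_pos": [0, 0, -0.002], "turn": [0, 0, 0], "fingers": 1.0}, {"delta_pos": [0, 0, -0.0025], "turn": [0, 0, 0], "fingers": 0.3}, {"delta_pos": [0, 0, -0.0025], "turn": [0, 0, 0], "fingers": 0.0}, {"delta_pos": [0, 0, -0.0025], "turn": [0, 0, 0], "fingers": 0.0}, {"delta_pos": [0, 0, -0.075], "turn": [0, 0, 0], "fingers": 0.0}, {"delta_pos": [0, 0, -0.2], "turn": [0, 0, 0], "fingers": 0.0}, {"delta_pos": [0, 0, -0.325], "turn": [0, 0, 0.0541], "fingers": 0.0}, {"delta_pos": [0, 0, -0.425], "turn": [0, 0, 0.1082], "fingers": 0.0}, {"delta_pos": [0, 0, -0.425], "turn": [0, 0, 0.1623], "fingers": 0.0}, {"delta_pos": [0, 0, -0.425], "turn": [0, 0, 0.2165], "fingers": 0.0}, {"delta_pos": [0, 0, -0.425], "turn": [0, 0, 0.2706], "fingers": 0.0}, {"delta_pos": [0, 0, -0.425], "turn": [0, 0, 0.3247], "fingers": 0.0}])

```text
clock: 17.68
position: [0.4349, 0.0703, 0.1938]
ee_rot: [0.453, 0.891, 0.0, 0.0]
ft_force: [0.6, -1.1, 0.5]
grip_width: 1.003
grasp_force: 0.0
```

Scaled: 0.54 rad is 0.1719.

Call:
move_arm(plan=[{"delta_pos": [0, 0, 0], "turn": [0, 0, 0.0541], "fingers": 0.0}, {"delta_pos": [0, 0, 0], "turn": [0, 0, 0.1082], "fingers": 0.0}, {"delta_pos": [0, 0, 0], "turn": [0, 0, 0.1592], "fingers": 0.0}, {"delta_pos": [0, 0, 0], "turn": [0, 0, 0.1719], "fingers": 0.0}, {"delta_pos": [0, 0, 0], "turn": [0, 0, 0.1719], "fingers": 0.0}])

```text
clock: 18.3
position: [0.435, 0.0703, 0.1938]
ee_rot: [0.672, 0.74, 0.0, -0.0]
ft_force: [-0.2, 0.0, 0.4]
grip_width: 0.999
grasp_force: 0.0
```

```bash
python3 - <<'E'
from h import *
import pickle
o=get_obs(); print(o["position"],o["ee_rot"],o["joint_pos"].round(2))
R={}
for n in("wrist","top","scene"):
    c=camera(n); R[n]=c; W=cloud(c,o); hsv=cv2.cvtColor(c["color"],cv2.COLOR_RGB2HSV)
    m=(abs(W[...,0]-.444)<.055)&(abs(W[...,1]-.07)<.05)&(abs(W[...,2]-.048)<.006)&(hsv[...,2]<75)
    if m.sum()>20: P=W[m]; print(n,m.sum(),P.mean(0),np.median(P[:,2]),cv2.minAreaRect(P[:,:2].astype(np.float32)))
pickle.dump((o,R),open("w6.pkl","wb")); save(R["wrist"],"w6.png")
E
```

```text
[0.43495918 0.0703035  0.19379655] [ 6.72291732e-01  7.40286207e-01  3.91469238e-04 -7.56495345e-05] [ 0.54 -0.   -0.79  1.95 -0.    1.19 -0.15]
wrist 3326 [0.44329576 0.07306226 0.04804886] 0.04805105488434799 ((0.4458833932876587, 0.0728473961353302), (0.06124712526798248, 0.054030172526836395), 4.5706892013549805)
top 255 [0.45260024 0.05978711 0.04772854] 0.04760832577210314 ((0.45068639516830444, 0.058601852506399155), (0.06606721132993698, 0.03156989440321922), 25.381284713745117)
scene 298 [0.4483619  0.07203986 0.0461323 ] 0.04614194553761206 ((0.4484986662864685, 0.07164886593818665), (0.06533152610063553, 0.05105219781398773), 5.782940864562988)
```

View pics/w6.png

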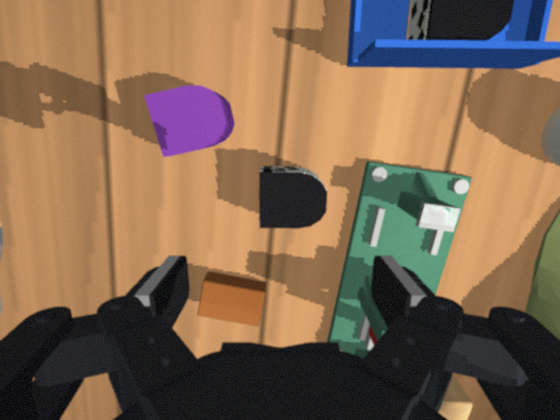

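The wrist view shows the heel standing upright on the free bench at (293,195), black side up, with its flat face to the robot. The jig is at the right and the purple decoy at (190,120). Next I'll regrip it front to back.

```bash
python3 - <<'E'
from h import *
go([.4465,.0715,.030],5.0)
E
```

```text
delta [-0.0, 0.0115, 0.1638] turn [0.001, -0.001, 0.009]
```

Scaled: 0.164 m is 0.41, 0.0115 m is 0.0288, 0.009 rad is 0.0029.

Call:
move_arm(plan=[{"delta_pos": [0, 0.0288, 0.1], "turn": [0, 0, 0.0029], "fingers": 0.0}, {"delta_pos": [0, 0.0288, 0.225], "turn": [0, 0, 0.0029], "fingers": 0.0}, {"delta_pos": [0, 0.0288, 0.325], "turn": [0, 0, 0.0029], "fingers": 0.0}, {"delta_pos": [0, 0.0288, 0.3875], "turn": [0, 0, 0.0029], "fingers": 0.0}, {"delta_pos": [0, 0.0288, 0.41], "turn": [0, 0, 0.0029], "fingers": 0.0}, {"delta_pos": [0, 0.0288, 0.41], "turn": [0, 0, 0.0029], "fingers": 0.0}, {"delta_pos": [0, 0.0288, 0.41], "turn": [0, 0, 0.0029], "fingers": 1.0}, {"delta_pos": [0, 0.0288, 0.41], "turn": [0, 0, 0.0029], "fingers": 1.0}, {"delta_pos": [0, 0.0288, 0.41], "turn": [0, 0, 0.0029], "fingers": 1.0}, {"delta_pos": [0, 0.0288, 0.41], "turn": [0, 0, 0.0029], "fingers": 1.0}], force=40)

```text
clock: 19.7
position: [0.4474, 0.0715, 0.0311]
ee_rot: [0.676, 0.737, 0.001, 0.001]
ft_force: [-1.4, -0.5, 5.8]
grip_width: 0.742
grasp_force: 43.9
```

Scaled: -0.16 m is -0.4, -0.12 m is -0.3.

Call:
move_arm(plan=[{"delta_pos": [0, 0, -0.05], "turn": [0, 0, 0], "fingers": 1.0}, {"delta_pos": [0, 0, -0.175], "turn": [0, 0, 0], "fingers": 1.0}, {"delta_pos": [0, 0, -0.3], "turn": [0, 0, 0], "fingers": 1.0}, {"delta_pos": [0, 0, -0.4], "turn": [0, 0, 0], "fingers": 1.0}, {"delta_pos": [0, 0, -0.4], "turn": [0, 0, 0], "fingers": 1.0}])

```text
clock: 20.32
position: [0.4482, 0.0717, 0.1933]
ee_rot: [0.676, 0.737, 0.002, 0.003]
ft_force: [0.5, 0.0, -3.1]
grip_width: 0.742
grasp_force: 45.4
```

```bash
python3 - <<'E'
from tray import *
o=get_obs(); print(o["position"],o["ft_force"],o["grip_width"])
tray(camera("wrist"),o,"w")
go([.5655,.309,.19],5.2)
E
```

```text
[0.44821927 0.07169037 0.19325345] [ 0.47442312  0.01877331 -3.09498744] 0.7423320009646078
w walls 1979 ((0.568995475769043, 0.21046510338783264), (0.15632155537605286, 0.00591619685292244), 4.921230316162109)
w card 0 [nan nan nan] ((0.0, 0.0), (0.0, 0.0), 0.0)
w heel top 2807 ((0.5685508251190186, 0.23250772058963776), (0.06308308988809586, 0.025996435433626175), 5.027832508087158)
delta [0.2266, 0.1384, 0.0016] turn [0.004, 0.001, -0.004]tray.py:9: RuntimeWarning: Mean of empty slice.
  print(lab,"card",m.sum(),W[m].mean(0),cv2.minAreaRect(W[m][:,:2].astype(np.float32)))
  ret = um.true_divide(
```

Scaled: 0.2266 m is 0.5665, 0.1384 m is 0.346, 0.004 rad is 0.0013.

Call:
move_arm(plan=[{"delta_pos": [0.1, 0.0625, 0], "turn": [0.0013, 0, -0.0006], "fingers": 1.0}, {"delta_pos": [0.2125, 0.13, 0], "turn": [0.0013, 0, -0.0006], "fingers": 1.0}, {"delta_pos": [0.3375, 0.205, 0], "turn": [0.0013, 0, -0.0006], "fingers": 1.0}, {"delta_pos": [0.4625, 0.2825, 0], "turn": [0.0013, 0, -0.0006], "fingers": 1.0}, {"delta_pos": [0.5665, 0.346, 0], "turn": [0.0013, 0, -0.0006], "fingers": 1.0}, {"delta_pos": [0.5665, 0.346, 0], "turn": [0.0013, 0, -0.0006], "fingers": 1.0}])

```text
clock: 21.12
position: [0.5632, 0.3131, 0.1874]
ee_rot: [0.673, 0.739, -0.002, -0.004]
ft_force: [0.2, 0.2, -2.2]
grip_width: 0.74
grasp_force: 45.4
```

```bash
python3 - <<'E'
from tray import *
import pickle
o=get_obs(); print(o["position"],o["ee_rot"],o["ft_force"]); c=camera("wrist"); s=camera("scene"); pickle.dump((o,c,s),open("w7.pkl","wb"))
tray(c,o,"w"); tray(s,None,"s")
W=cloud(c,o); hsv=cv2.cvtColor(c["color"],cv2.COLOR_RGB2HSV)
T=(W-o["position"])@Rot.from_quat(o["ee_rot"]).as_matrix()
m=(abs(T[...,0])<.04)&(abs(T[...,1])<.045)&(T[...,2]>-.04)&(T[...,2]<.04)
print("held top z tool",m.sum(),np.percentile(T[m],[2,50,98],axis=0).round(4).tolist(),cv2.minAreaRect(T[m&(hsv[...,2]<75)][:,:2].astype(np.float32)))
blue=(abs(hsv[...,0].astype(int)-112)<13)&(hsv[...,1]>120)&(abs(W[...,2]-.076)<.005)
B=W[blue]; a=np.radians(5.); f=np.array([-np.sin(a),np.cos(a)]); q=(B[:,:2]@f)
h,e=np.histogram(q,bins=np.arange(.1,.5,.002)); print([(round(float(e[i]),3),int(h[i])) for i in np.nonzero(h>15)[0]])
print("tcp",np.array(o["position"][:2])@f)
k=np.zeros((420,800,3),np.uint8); k[:,:560]=c["color"]; k[:280,560:]=cv2.resize(s["color"][180:320,365:485],(240,280))
cv2.imwrite("pics/w7.png",k[:,:,::-1])
E
```

```text
[0.56323688 0.31314091 0.18742176] [ 0.67316315  0.73948333 -0.0018701  -0.00350586] [ 0.18584996  0.15778202 -2.17634336]
w walls 3198 ((0.5627613067626953, 0.31054165959358215), (0.15987174212932587, 0.205692321062088), 4.982884883880615)
w card 1 [0.57435219 0.30661991 0.00582726] ((0.5743522047996521, 0.30661991238594055), (0.0, 0.0), 0.0)
w heel top 4186 ((0.5568163990974426, 0.3775686025619507), (0.06078450381755829, 0.051453847438097), 5.265390396118164)
s walls 508 ((0.5650575160980225, 0.3093527555465698), (0.1616070568561554, 0.20476457476615906), 5.073641777038574)
s card 425 [0.56460532 0.30930216 0.00585222] ((0.5867809057235718, 0.24766772985458374), (0.06809628009796143, 0.19180840253829956), 21.24309539794922)
s heel top 459 ((0.5709266662597656, 0.24284274876117706), (0.06643634289503098, 0.05140989273786545), 4.4125800132751465)
s heel top 531 ((0.5585399270057678, 0.3755532503128052), (0.06674176454544067, 0.05259113013744354), 3.8028390407562256)
held top z tool 22625 [[-0.0229, -0.0375, -0.0331], [0.0088, -0.0034, -0.0168], [0.0282, 0.036, 0.0213]] ((0.0014005154371261597, -0.000742599368095398), (0.05435306206345558, 0.08860830217599869), 0.24648959934711456)
[(0.158, 34), (0.16, 26), (0.162, 35), (0.224, 17), (0.226, 37), (0.228, 92), (0.29, 70), (0.292, 475), (0.294, 507), (0.296, 289), (0.358, 620), (0.36, 607), (0.362, 280)]
tcp 0.26285998276912514
```

View pics/w7.png

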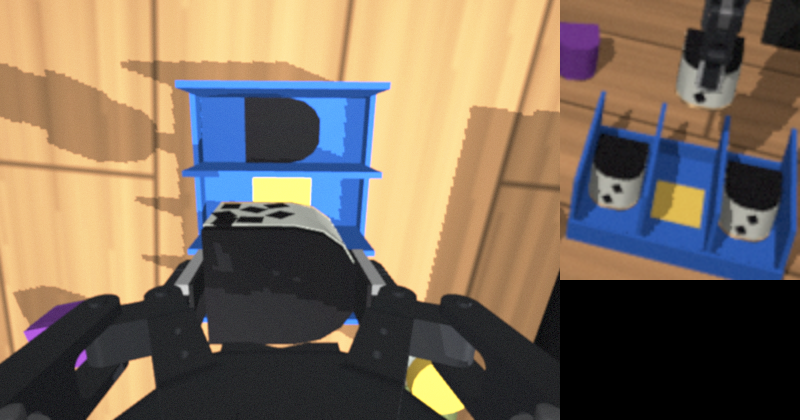

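The wrist view shows the held heel over the tray, with the yellow card ahead at (282,190). The far neighbour is at (285,130). I'll check the heel's tilt and lateral offset against the walls.

```bash
cat > held.py <<'E'
from tray import *
import pickle
def held(o,c):
    W=cloud(c,o); V=c["color"].max(-1)
    Rm=Rot.from_quat(o["ee_rot"]).as_matrix(); T=(W-o["position"])@Rm*1e3
    sel=np.zeros(V.shape,bool); sel[240:325,225:335]=1; sel&=(V<75)&np.isfinite(T[...,2])
    P=T[sel]; P=P[abs(P[:,2]-np.median(P[:,2]))<6]
    co=np.linalg.lstsq(np.c_[P[:,:2],np.ones(len(P))],P[:,2],rcond=None)[0]; print("top plane tool z=ax+by+c",co.round(4),len(P))
    r=T-0; m=(V<75)&(abs(T[...,2]-(co[0]*T[...,0]+co[1]*T[...,1]+co[2]))<2.5)&(abs(T[...,0])<40)&(abs(T[...,1])<30)
    print("top x range",np.percentile(T[m][:,0],[0.5,1,50,99,99.5]).round(1))
    n=Rm@np.array([co[0],co[1],-1]); print("world normal",n/np.linalg.norm(n))
    w=(V>60)&(T[...,0]>22)&(T[...,0]<34)&(abs(T[...,1])<25)&(T[...,2]>-25)&(T[...,2]<40); Q=T[w]
    print("side",w.sum(),np.percentile(Q,[5,50,95],axis=0).round(1).tolist())
if __name__=="__main__":
    o,c,s=pickle.load(open("w7.pkl","rb")); held(o,c)
E
python3 held.py
```

```text
top plane tool z=ax+by+c [ 2.00000e-04  2.60000e-03 -1.68244e+01] 9307
top x range [-24.5 -24.1   3.3  27.4  27.5]
world normal [ 0.01030233 -0.00152868  0.99994576]
side 2039 [[23.7, -20.7, -11.8], [27.7, 1.1, 3.8], [28.2, 18.8, 28.1]]
```

```bash
python3 - <<'E'
from h import *
go([.5648,.3101,.12],5.0); go([.5648,.3101,.042],5.0)
E
```

```text
delta [0.0007, 0.0014, 0.0683] turn [-0.006, -0.0, 0.003]
delta [0.0007, 0.0019, 0.1463] turn [-0.006, -0.0, 0.003]
```

```bash
python3 - <<'E'
from h import *
o=get_obs(); print(o["position"],o["ee_rot"],o["clock"],o["joint_velocities"].round(4))
E
```

```text
[0.56387394 0.30928467 0.18827648] [ 0.6745568   0.73821665 -0.00224737 -0.00206271] 21.225 [ 0.0358 -0.0315  0.0082  0.0109 -0.0018  0.0021  0.0027]
```

Scaled: -0.004 rad is -0.0013.

Call:
move_arm(plan=[{"delta_pos": [0, 0, 0], "turn": [-0.0013, 0, 0.0006], "fingers": 1.0}, {"delta_pos": [0, 0, 0], "turn": [-0.0013, 0, 0.0006], "fingers": 1.0}, {"delta_pos": [0, 0, 0], "turn": [-0.0013, 0, 0.0006], "fingers": 1.0}, {"delta_pos": [0, 0, 0], "turn": [-0.0013, 0, 0.0006], "fingers": 1.0}])

```text
clock: 21.72
position: [0.5649, 0.3087, 0.1903]
ee_rot: [0.676, 0.737, 0.001, 0.0]
ft_force: [0.2, -0.6, -1.6]
grip_width: 0.742
grasp_force: 45.4
```

```bash
python3 - <<'E'
from held import *
o=get_obs(); c=camera("wrist"); print(o["position"],o["ee_rot"],o["joint_velocities"].round(4).max())
held(o,c); tray(c,o,"w"); f=np.array([-.0872,.9962]); print(o["position"][:2]@f)
go([.5648,.3101,.12],5.0); go([.5648,.3101,.042],5.0)
E
```

```text
[0.5648528  0.30874169 0.19032289] [6.76008703e-01 7.36893430e-01 5.36819539e-04 1.34771432e-04] 0.0036
top plane tool z=ax+by+c [-9.00000e-04  3.20000e-03 -1.68068e+01] 9310
top x range [-24.4 -24.    3.4  27.4  27.6]
world normal [ 0.00237248 -0.0012713   0.99999638]
side 2038 [[23.8, -20.7, -11.8], [27.7, 1.1, 4.0], [28.2, 18.7, 28.4]]
w walls 3278 ((0.5622853636741638, 0.3104602098464966), (0.15905624628067017, 0.20575758814811707), 4.81471061706543)
w card 200 [0.55969976 0.30237883 0.00731206] ((0.5632869005203247, 0.3026510775089264), (0.056470517069101334, 0.006165744736790657), 1.5062757730484009)
w heel top 4154 ((0.5568204522132874, 0.3772202730178833), (0.060766588896512985, 0.05231804400682449), 4.701322078704834)
0.2583133088358012
delta [0.0012, 0.0, 0.0703] turn [0.001, -0.001, -0.001]
delta [0.0012, -0.0, 0.1483] turn [0.001, -0.001, -0.001]
```

Scaled: 0.148 m is 0.37, 0.0012 m is 0.003.

Call:
move_arm(plan=[{"delta_pos": [0.003, 0, 0.025], "turn": [0, 0, 0], "fingers": 1.0}, {"delta_pos": [0.003, 0, 0.0875], "turn": [0, 0, 0], "fingers": 1.0}, {"delta_pos": [0.003, 0, 0.1625], "turn": [0, 0, 0], "fingers": 1.0}, {"delta_pos": [0.003, 0, 0.2375], "turn": [0, 0, 0], "fingers": 1.0}, {"delta_pos": [0.003, 0, 0.3], "turn": [0, 0, 0], "fingers": 1.0}, {"delta_pos": [0.003, 0, 0.3425], "turn": [0, 0, 0], "fingers": 1.0}, {"delta_pos": [0.003, 0, 0.365], "turn": [0, 0, 0], "fingers": 1.0}, {"delta_pos": [0.003, 0, 0.37], "turn": [0, 0, 0], "fingers": 1.0}, {"delta_pos": [0.003, 0, 0.37], "turn": [0, 0, 0], "fingers": 1.0}, {"delta_pos": [0.003, 0, 0.37], "turn": [0, 0, 0], "fingers": 1.0}])

```text
clock: 23.02
position: [0.5652, 0.3106, 0.043]
ee_rot: [0.676, 0.737, 0.001, 0.0]
ft_force: [0.4, 0.0, -0.8]
grip_width: 0.737
grasp_force: 45.4
```

Scaled: 0.0045 m is 0.0113, 0.0035 m is 0.0088.

Call:
move_arm(plan=[{"delta_pos": [0, 0, 0.005], "turn": [0, 0, 0], "fingers": 1.0}, {"delta_pos": [0, 0, 0.0088], "turn": [0, 0, 0], "fingers": 1.0}, {"delta_pos": [0, 0, 0.0113], "turn": [0, 0, 0], "fingers": 1.0}, {"delta_pos": [0, 0, 0.0113], "turn": [0, 0, 0], "fingers": 1.0}])

```text
clock: 23.52
position: [0.5647, 0.3104, 0.0375]
ee_rot: [0.676, 0.737, 0.0, -0.0]
ft_force: [0.0, -0.5, -1.8]
grip_width: 0.738
grasp_force: 45.4
```

Scaled: 0.0012 m is 0.003, 0.0006 m is 0.0015.

Call:
move_arm(plan=[{"delta_pos": [0, 0, 0.0015], "turn": [0, 0, 0], "fingers": 1.0}, {"delta_pos": [0, 0, 0.003], "turn": [0, 0, 0], "fingers": 1.0}, {"delta_pos": [0, 0, 0.003], "turn": [0, 0, 0], "fingers": 1.0}])

```text
clock: 23.9
position: [0.5648, 0.3105, 0.0373]
ee_rot: [0.676, 0.737, 0.0, 0.0]
ft_force: [-4.0, -2.9, 7.1]
grip_width: 0.741
grasp_force: 46.3
```

Scaled: -0.22 m is -0.55, -0.17 m is -0.425.

Call:
move_arm(plan=[{"delta_pos": [0, 0, -0.0013], "turn": [0, 0, 0], "fingers": 0.2}, {"delta_pos": [0, 0, -0.0013], "turn": [0, 0, 0], "fingers": 0.05}, {"delta_pos": [0, 0, -0.0013], "turn": [0, 0, 0], "fingers": 0.0}, {"delta_pos": [0, 0, -0.0013], "turn": [0, 0, 0], "fingers": 0.0}, {"delta_pos": [0, 0, -0.05], "turn": [0, 0, 0], "fingers": 0.0}, {"delta_pos": [0, 0, -0.15], "turn": [0, 0, 0], "fingers": 0.0}, {"delta_pos": [0, 0, -0.275], "turn": [0, 0, 0], "fingers": 0.0}, {"delta_pos": [0, 0, -0.425], "turn": [0, 0, 0], "fingers": 0.0}, {"delta_pos": [-0.1, 0, -0.55], "turn": [0, 0, 0], "fingers": 0.0}, {"delta_pos": [-0.15, 0, -0.55], "turn": [0, 0, 0], "fingers": 0.0}, {"delta_pos": [-0.15, 0, -0.55], "turn": [0, 0, 0], "fingers": 0.0}, {"delta_pos": [-0.15, 0, -0.55], "turn": [0, 0, 0], "fingers": 0.0}])

```text
clock: 25.4
position: [0.5692, 0.2513, 0.2567]
ee_rot: [0.675, 0.737, 0.001, -0.0]
ft_force: [-1.0, 0.4, -0.9]
grip_width: 0.999
grasp_force: 0.0
```

```bash
python3 - <<'E'
from tray import *
o=get_obs(); print(o["position"],o["ft_force"],o["clock"])
c=camera("wrist"); s=camera("scene"); tray(c,o,"w"); tray(s,None,"s")
k=np.zeros((420,800,3),np.uint8); k[:,:560]=c["color"]; k[:280,560:]=cv2.resize(s["color"][180:320,235:485],(240,280)); 
k[:,300:]=0; k[:,:400]=c["color"][:,100:500]; k[:,400:]=cv2.resize(s["color"][170:320,235:485],(400,420),interpolation=2)
cv2.imwrite("pics/w8.png",k[:,:,::-1])
E
```

```text
[0.56923738 0.25132993 0.25671885] [-1.03239486  0.35390356 -0.90258617] 25.4
w walls 4024 ((0.5623567700386047, 0.3103744685649872), (0.1589903086423874, 0.20637118816375732), 5.101237773895264)
w card 3 [0.58948396 0.32077135 0.00722488] ((0.5904476642608643, 0.3132164478302002), (0.0010610227473080158, 0.04587721824645996), 5.939545631408691)
w heel top 3172 ((0.5565054416656494, 0.377196341753006), (0.060655996203422546, 0.0529775433242321), 5.938996315002441)
w heel top 2596 ((0.5632067918777466, 0.31082749366760254), (0.06032786890864372, 0.05172150209546089), 4.775570869445801)
w heel top 2257 ((0.5681203007698059, 0.24408601224422455), (0.06071887165307999, 0.05204842612147331), 4.910187244415283)
s walls 511 ((0.5654326677322388, 0.3092449903488159), (0.16269183158874512, 0.20436614751815796), 4.9857258796691895)
s card 13 [0.5892566  0.30974471 0.0060617 ] ((0.5891003012657166, 0.3116016983985901), (0.008931119926273823, 0.047351185232400894), 7.828296661376953)
s heel top 462 ((0.5713956952095032, 0.24246491491794586), (0.06614094972610474, 0.05197785794734955), 1.8567291498184204)
s heel top 498 ((0.5655579566955566, 0.30959707498550415), (0.0657016932964325, 0.052684538066387177), 4.880887031555176)
s heel top 529 ((0.5600593090057373, 0.375465452671051), (0.06936687976121902, 0.052927397191524506), 2.033137559890747)
```

View pics/w8.png

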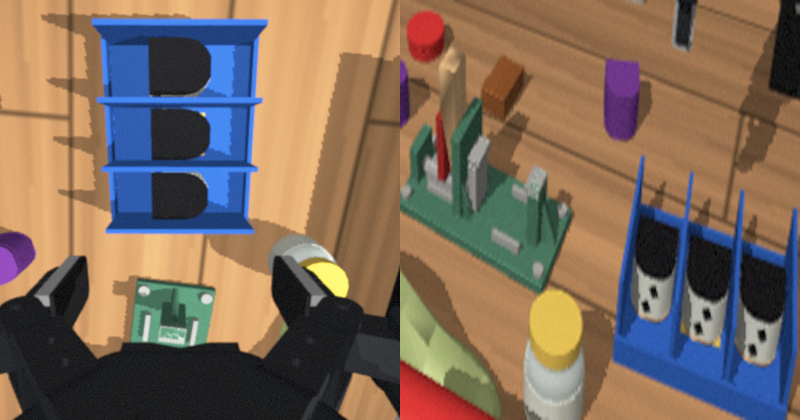

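The heel stands centred on the card at left px (180,133), aligned with its neighbours. The wedge is still home, holding the jig open at right px (450,90), and the robot is clear of everything. I'm handing in.

```bash
python3 -c "
from workcell import hand_in
print(hand_in())"
```

```text
the job is handed in; nothing more can be done
None
```

The job is handed in after about 25 s on the robot clock: the wedge is home and holding the jig open, the heel was set down on the yellow card black face up with its flat face to the tray's front, and I saw no sign of anything else having moved.

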